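# Index the probe carousel and stand the probe in its cup

## Task

Bring the empty cup of the two-cup probe carousel round over its drip tray: pull up the black sprung knob on top, turn it, and let it snap fully home in the notch that locks the cup over the tray. Then take the steel probe from the sloping rest and stand it, black head up, in that empty cup, lowering it in gently rather than dropping it. Do not knock over or shove aside the jar, beaker, tip box or tube rack.

Things in the scene. Friction and masses are not known exactly. Their poses are not given: they have to be found in the camera images.
- knob_grip (a point): Centre of the knob's black bar grip (70 mm long, 18 mm wide, 34 mm high) on the carousel's axis, 157 mm above the bench when the knob is down. Its x axis runs along the bar, away from the empty cup and towards the other cup; z is up. Below it are a steel stem and a radial pin (towards +x), which drops between the teeth of a fixed crown, 104 mm wide and 127 mm high.
- carousel (a joint): Angle (rad) of the two-cup arm, which turns with the knob; counterclockwise from above is positive. 0: empty cup over the drip tray, pin at the lock notch. It starts at 0.8 to 1.2 in a wide gap (0.7 to the stop at 1.3); turn clockwise to 0, past a tooth that blocks unless the knob is up. Sloped notch: let go within 0.15 of 0, the pin slides in, with 0.04 play. Friction 0.06 N m; far stop -0.45.
- index_knob (a joint): Lift of the knob in m: 0 fully home, 0.022 at its upper stop. It must be lifted at least 0.014 to clear the teeth. A spring pulls it down with about 5 N when home and 11 N at the stop, plus 1.2 N of weight.
- carousel_base: Fixed grey round foot of the carousel (124 mm wide) with a central column; origin on the column's axis on the bench. A steel drip tray (75 by 85 mm, 18 mm high) sticks out along its -x axis, centred 98 mm from the column. The arm carries two grey cups, each centred 95 mm from the column: one is empty, the other always holds a shorter steel tool 148 mm high overall.
- cup_floor (a point): Centre of the inner floor of the empty cup, 28 mm above the bench; z up. The cup is round, 32 mm inside, 38 mm outside; its rim is 62 mm above this floor. It moves with the carousel.
- cup_rim (a point): Centre of the mouth of the empty cup, 90 mm above the bench.
- rest: Fixed steel trough on a grey foot plate (130 by 90 mm), origin on the bench under the plate's centre. The trough (30 mm wide outside, 105 mm long) leans 0.6 rad from vertical with its upper end towards the +x axis of this body and is open towards -x and at the top. The probe lies in it, foot on the trough's end plate, with the upper 75 mm free above it.
- probe: Loose steel dispersing probe, 180 mm long, 0.13 kg: shaft 20 mm in diameter; from 130 to 180 mm a black head 26 mm square, two of its flats upright, parallel to the trough's side walls. Centre of mass about 120 mm from the foot. Origin at the centre of its foot end; z axis along it to the head. It starts in the rest, leaning 0.6 rad, head towards the rest's +x, foot 35 mm up.
- probe_grip (a point): Point on the probe's axis in the middle of its head, 155 mm from its foot end.
- jar: Bystander: brown jar, 48 mm wide, 85 mm high, between the carousel and the rest. Origin under its centre.
- beaker: Bystander: open glass beaker, 68 mm wide, 90 mm high, near the robot. Origin under its centre.
- tip_box: Bystander: blue tip box with clear lid, 120 by 85 mm, 85 mm high, far left. Origin under its centre.
- tube_rack: Bystander: white rack of capped tubes, 80 by 184 mm, 110 mm high, far right. Origin under its centre.
Not all that is in view belongs to the job. What is meant by the probe is not yellow, and is the larger of those in its own colour.

How it is judged (in metres and radians):
On the way, in this order (a step that is already met when the one before it is completed fails the run):
1. the knob is pulled up clear of the teeth (value of joint index_knob above 0.012 m), for 0.1 s.
2. the knob is home in the lock notch with the cup over the drip tray, the probe not yet in the cup (value of joint index_knob below 0.003 m and value of joint carousel between -0.08 and 0.08 rad and horizontal distance between probe and cup_floor above 0.05 m), for 0.2 s.
At the end, for the whole second after the job is handed in: The knob is fully down (lift under 3 mm) in the lock notch (carousel within 0.08 rad of 0), and the probe stands head up in the empty cup, its foot on the cup's floor (within 8 mm), leaning less than 0.3 rad, at rest (value of joint index_knob below 0.003 m and value of joint carousel between -0.08 and 0.08 rad and horizontal distance between probe and cup_floor below 0.014 m and z of probe in the frame of cup_floor between -0.006 and 0.008 m and angle between probe's own z axis and vertical below 0.3 rad and height (world z) of probe_grip above 0.15 m and linear speed of probe below 0.03 m/s); the robot touches nothing.
It fails at once if the probe is dropped into the cup (faster than 0.6 m/s while its foot is in the cup) (horizontal distance between probe and cup_floor below 0.016 m and z of probe in the frame of cup_floor below 0.06 m and linear speed of probe above 0.6 m/s).
It fails at once if the jar or the beaker is knocked over (angle between any of jar, beaker's own z axis and vertical above 0.6 rad).
It fails at once if the jar, beaker, tip box or tube rack is shoved more than 5 cm (distance of any of jar, beaker, tip_box, tube_rack from where it was at the start of the episode above 0.05 m).
It also fails if it takes over 64 s, if anything falls off the work surface, if the arm or the gripper's body presses on something with over 40 N, if the wrist force passes 120 N, or if a joint passes its speed limit or range.

## Robot

A 6-joint arm with a two-finger parallel gripper is mounted at the origin on the work surface. World frame = base frame: x ahead of the robot, y to its left, z up, the work surface at z = 0. Lengths are in m, angles in degrees, forces in N, time in s.
With the tool pointing down it reaches from about 0.4 to 0.825 m from the base axis. Payload 7 kg.
Tool frame: the origin (TCP) lies at the very end of the fingers, on their centre line; the grasp point (between the pads) lies 19 mm behind it; z points along the fingers, y is the direction in which the jaws open and shut (so a half turn about z gives the same grasp; the last joint's range is limited). The gripper opens to 88 mm and grips with 3 to 60 N. Pads are 19 mm wide; open, the fingers measure 130 mm over their backs; the gripper's body (78 mm by 193 mm) begins 47 mm behind the grasp point.
Start: joints at [-56.66, 20.546, 0.682, 0, -70.136, -16.507], TCP at [0.195, -0.646, 0.202] pointing down, gripper open.
Joint ranges: [-176.03, 176.03], [-82.01, 121.73], [-58.28, 71.71], [-173.87, 95.51], [-174.79, -0.11], [-173.66, 173.66]. Speed limits (degrees/s): [136.94, 136.94, 172.46, 180, 180, 180].

## Interface

Orientations are given as [roll, pitch, yaw] about the fixed x, y, z axes, in that order (R = Rz(yaw) Ry(pitch) Rx(roll)).
In Python, from plant import telemetry, snapshot, calibration, workorder gives the robot as it stands. The module is installed in compiled form; this text tells all that it offers.
- The arm moves only by the tool step_arm, never from a script. Its argument "plan" is text: rows parted by semicolons, each of 7 numbers parted by spaces: the finger opening in cm, from 0 to 8.76, then the shift along the tool's x, y, z in cm, then the turn, a rotation vector about the tool's x, y, z in degrees. A call has 1 to 12 rows; each row shifts and turns the commanded pose from where the row before left it, along the tool's axes as they then stand; what a row does not reach is not made up. A row lasts 1/12 s, in which the tool goes at most 41.7 mm and 7.16 degrees, less where a joint would pass 70% of its speed; a pose out of reach is approached as far as the arm can. A call with a gripper value outside its range is refused whole. The fingers move at their own pace and stop on an object; the grip force is fixed at half the most. Time passes only in rows, so rows that do not move let the fingers close. It gives the time, the measured TCP pose, the force and the opening at its end, in the units of the state.
- telemetry.get_obs(): the state, without advancing time (a new reading comes with each control period).
- snapshot(name): name is "side" or "top"; returns the picture (384x512x3 uint8, blue, green, red); there is no depth.
- calibration(name): a dict with "K" (3x3 intrinsics, pixels), "camera_from_world" (4x4, takes a point from world to camera coordinates). Camera axes: x right, y up, looking along -z (the intrinsics and any distortion apply to the point x, -y, -z); pixel columns grow to the right and rows downward; lengths in m; the calibration is good to about 2 mm. A picture is of the moment at which its call begins. calibration takes no time and is no camera call.
- workorder.close_job(): hands the job in, once; it reports no verdict.
The state is a dict: "clock": time; "joint_pos": joint angles; "qvel": joint speeds; "tau": joint torques, N m; "tool_pos": TCP position; "orientation": TCP orientation; "force": force on the tool from outside, world axes, zero at the start; "moment": the same for the moment, N m; "opening": finger opening in m.
Only numpy, scipy, OpenCV 4.12 (cv2) and the standard library are available. Lean on these libraries where they do the work, as an engineer would, in place of code of your own. Each camera call takes 0.05 s, during which the arm holds its last target.

## Working session

There is one attempt and no reset: what is moved stays moved. The work goes in short steps, Python scripts to look and compute and a tool call to move; the robot and the scene stay as the last step left them, time stands still between calls to the robot, and variables do not carry over. Pictures are saved under pics/ and viewed, and the job is handed in when it is done.

Besides the shell and the picture viewer there is one more tool, called after "Emit:" by a JSON object that holds its "op" and its "data", one argument or row to a line. step_arm: Moves the arm, as the interface text tells. Its arguments: {"type":"object","properties":{"plan":{"type":"string"}},"required":["plan"]}

```bash
mkdir -p pics; cat > h.py <<'E'
import numpy as np, cv2
from plant import telemetry, snapshot, calibration, workorder
def snap(n,f):
    im=snapshot(n); cv2.imwrite('pics/'+f+'.png',im); return im
def proj(n,P):
    c=calibration(n); P=np.atleast_2d(P); T=np.array(c['camera_from_world']);K=np.array(c['K'])
    p=P@T[:3,:3].T+T[:3,3]; p=p*[1,-1,-1]; d=np.array(c.get('dist',np.zeros(5)))
    return cv2.projectPoints(p,np.zeros(3),np.zeros(3),K,d)[0][:,0]
def ray(n,uv):
    c=calibration(n);T=np.array(c['camera_from_world']);K=np.array(c['K'])
    x=np.linalg.solve(K,[uv[0],uv[1],1]);R=T[:3,:3]
    d=R.T@(x*[1,-1,-1]); o=-R.T@T[:3,3]; return o,d/np.linalg.norm(d)
def onz(n,uv,z):
    o,d=ray(n,uv); return o+d*(z-o[2])/d[2]
def tri(u1,u2):
    o1,d1=ray('side',u1);o2,d2=ray('top',u2)
    t=np.linalg.lstsq(np.c_[d1,-d2],o2-o1,rcond=None)[0]
    a=o1+t[0]*d1;b=o2+t[1]*d2; return (a+b)/2,np.linalg.norm(a-b)
E
python3 - <<'E'
from h import *
print(telemetry.get_obs())
for n in('side','top'):
    print(calibration(n)); snap(n,n+'0')
    o,d=ray(n,(256,192));print(o,d)
E
```

```text
{'clock': 0.0, 'joint_pos': array([-5.66605595e+01,  2.05896986e+01,  6.32611694e-01, -2.00328121e-02,
       -7.01343175e+01, -1.65055467e+01]), 'qvel': array([-0.06726235, -0.14377624,  0.04465571,  0.07091163,  0.06245474,
       -0.001713  ]), 'tau': array([-6.36197856e-04, -5.82710767e+01,  2.93057996e+01,  6.99732274e+00,
        6.82371654e-03, -1.44211845e-04]), 'tool_pos': array([ 0.19527936, -0.64558044,  0.20123376]), 'orientation': array([ 1.79907011e+02, -7.91516851e-03, -1.63172922e+02]), 'force': array([-0.50368935, -0.1534664 , -0.11564707]), 'moment': array([-0.04219849,  0.03617417,  0.06766894]), 'opening': 0.08743333377862754}
{'K': array([[469.98058941,   0.        , 256.88939031],
       [  0.        , 469.98058941, 191.04765874],
       [  0.        ,   0.        ,   1.        ]]), 'camera_from_world': array([[-0.84767855, -0.53000752, -0.02308926,  0.38091011],
       [ 0.30577389, -0.52368556,  0.79514512, -0.2360824 ],
       [-0.4335244 ,  0.66696737,  0.60597947, -1.66989981],
       [ 0.        ,  0.        ,  0.        ,  1.        ]])}
[-0.32886515  1.19202096  1.2084397 ] [ 0.43450727 -0.66490066 -0.60754468]
{'K': array([[444.11170034,   0.        , 260.18154622],
       [  0.        , 444.11170034, 188.19386488],
       [  0.        ,   0.        ,   1.        ]]), 'camera_from_world': array([[ 0.02858567, -0.99932893,  0.02290288, -0.03096622],
       [ 0.99002749,  0.03146662,  0.13731508, -0.48909542],
       [-0.13794361,  0.01874924,  0.99026261, -1.3658996 ],
       [ 0.        ,  0.        ,  0.        ,  1.        ]])}
[0.29668598 0.01005432 1.42046869] [ 0.12917923 -0.00960893 -0.9915747 ]
```

View pics/side0.png

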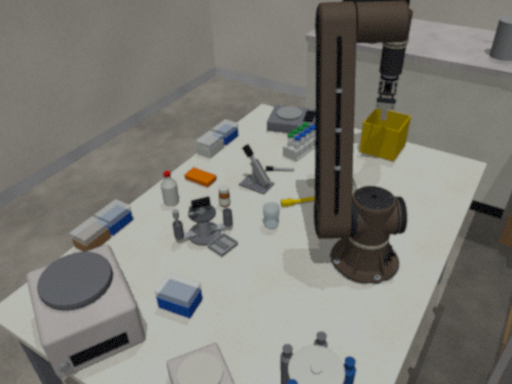

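View pics/top0.png

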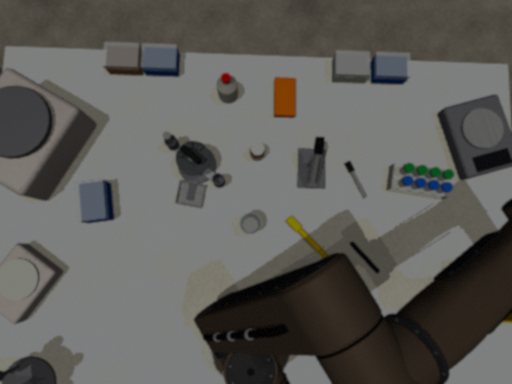

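```bash
python3 - <<'E'
from h import *
s=cv2.imread('pics/side0.png');t=cv2.imread('pics/top0.png')
a=cv2.resize(s[135:265,160:310],None,fx=5,fy=5,interpolation=cv2.INTER_CUBIC)[:600]
cv2.imwrite('pics/c1.png',cv2.resize(s[140:260,160:310],None,fx=5,fy=5,interpolation=cv2.INTER_CUBIC))
cv2.imwrite('pics/c2.png',cv2.resize(t[120:220,155:265],None,fx=6,fy=6,interpolation=cv2.INTER_CUBIC))
cv2.imwrite('pics/c3.png',cv2.resize(t[125:205,285:375],None,fx=7,fy=7,interpolation=cv2.INTER_CUBIC))
E
```

```text
(no output)
```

View pics/c1.png

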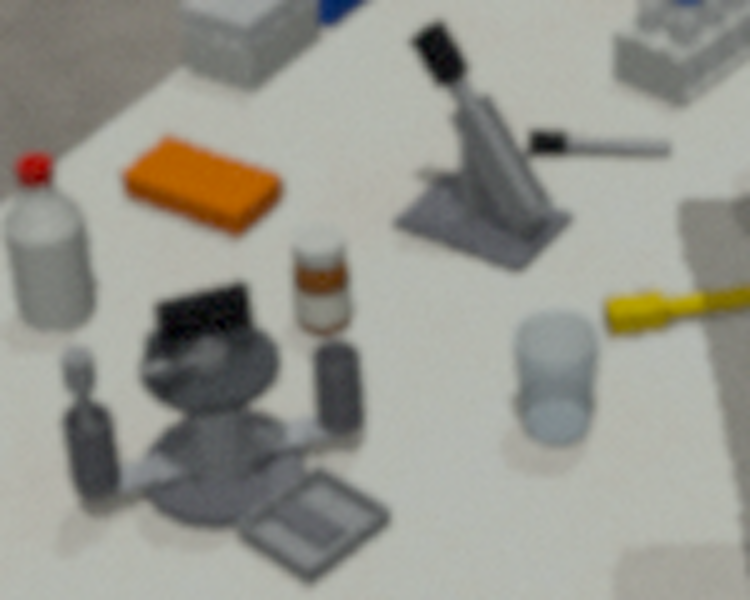

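View pics/c2.png

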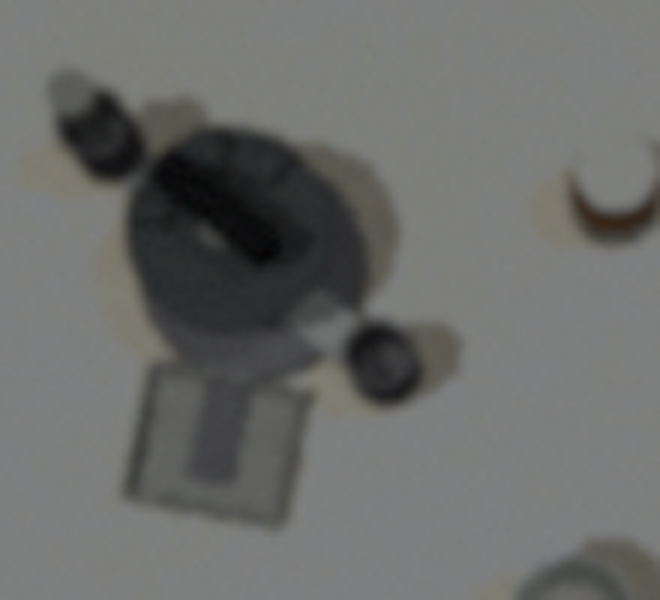

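View pics/c3.png

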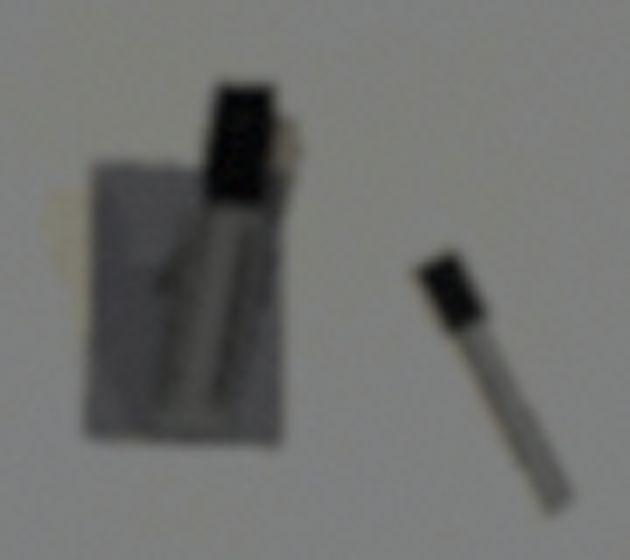

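```bash
python3 - <<'E'
from h import *
s=cv2.imread('pics/side0.png');t=cv2.imread('pics/top0.png')
def blk(im,x0,y0,x1,y1,th):
    m=np.zeros(im.shape[:2],np.uint8); m[y0:y1,x0:x1]=(im[y0:y1,x0:x1].max(2)<th)*255
    n,l,st,c=cv2.connectedComponentsWithStats(m)
    i=1+np.argmax(st[1:,4]); pts=np.argwhere(l==i)[:,::-1].astype(np.float32)
    r=cv2.minAreaRect(pts); print(st[i],c[i],r,cv2.boxPoints(r).round(1).tolist()); return c[i],pts
for th in (25,35,45):
    print(th)
    kt,p1=blk(t,180,143,205,167,th); ks,p2=blk(s,188,193,212,210,th)
    print('knob tri',tri(ks,kt), 'onz top',onz('top',kt,.174))
    q=np.array([onz('top',u,.174)[:2] for u in p1]); w,v=np.linalg.eigh(np.cov(q.T)); print('yaw',np.degrees(np.arctan2(v[1,1],v[0,1])),4*np.sqrt(w*.75))
    ht,p3=blk(t,310,132,330,157,th); hs,p4=blk(s,240,142,256,160,th)
    print('head tri',tri(hs,ht))
# plate & tray mask by colour: print few values
for uv in [(300,150),(318,190),(290,170),(186,195),(180,185),(193,150)]: print(uv,t[uv[1],uv[0]])
E
```

```text
25
[181 146  21  18 173] [191.26011561 154.13872832] ((191.8648681640625, 153.81080627441406), (24.40912437438965, 9.557790756225586), 36.02737045288086) [[179.1999969482422, 150.5], [184.8000030517578, 142.8000030517578], [204.5, 157.10000610351562], [198.89999389648438, 164.89999389648438]]
[193 199  16   9  79] [200.63291139 203.20253165] ((200.41763305664062, 203.12939453125), (6.0740532875061035, 16.161319732666016), 77.47119140625) [[191.89999389648438, 201.89999389648438], [207.60000610351562, 198.39999389648438], [209.0, 204.3000030517578], [193.1999969482422, 207.8000030517578]]
knob tri (array([0.56732812, 0.18938577, 0.14827182]), np.float64(0.0007077268311168037)) onz top [0.56216348 0.18594003 0.174     ]
yaw 53.352917013308144 [0.02156306 0.06840177]
[315 138   8  16 114] [318.8245614  145.75438596] ((318.5, 145.5), (15.0, 7.0), 90.0) [[315.0, 138.0], [322.0, 138.0], [322.0, 153.0], [315.0, 153.0]]
[245 147   6   8  25] [247.48 150.8 ] ((247.2692108154297, 150.6538543701172), (8.59785270690918, 3.0508511066436768), 56.3099365234375) [[243.60000610351562, 147.89999389648
[... 2116 characters left out ...]
4.52792434889035 [0.05489286 0.07165861]
[314 138  10  17 149] [318.95973154 146.48322148] ((318.5, 146.0), (16.0, 9.0), 90.0) [[314.0, 138.0], [323.0, 138.0], [323.0, 154.0], [314.0, 154.0]]
[244 146   8  10  50] [247.62 150.66] ((247.60000610351562, 150.7000274658203), (9.838699340820312, 4.919349670410156), 63.43495178222656) [[243.1999969482422, 147.39999389648438], [247.60000610351562, 145.1999969482422], [252.0, 154.0], [247.60000610351562, 156.1999969482422]]
head tri (array([ 0.60227213, -0.18125386,  0.15717466]), np.float64(0.002828491104422948))
(300, 150) [72 69 69]
(318, 190) [126 126 125]
(290, 170) [125 127 125]
(186, 195) [84 86 85]
(180, 185) [76 77 76]
(193, 150) [29 27 27]
```

```bash
python3 - <<'E'
from h import *
f=lambda p:(p[0]/6+155,p[1]/6+120)
g=lambda p:(p[0]/7+285,p[1]/7+125)
cup=onz('top',f((385,362)),.09); print('cup',cup, 'othercup',onz('top',f((101,140)),.09))
T=np.array([onz('top',f(p),.018) for p in [(150,362),(310,388),(285,525),(128,495)]]); print(T,T.mean(0))
e=(T[2]+T[3]-T[0]-T[1])/2; a1=np.degrees(np.arctan2(e[1],e[0])); print('tray dir',a1, np.linalg.norm(e))
e2=T[1]-T[0]+T[2]-T[3]; print(np.degrees(np.arctan2(e2[1],e2[0])))
print('crown', onz('top',f((246,235)),.127))
t=cv2.imread('pics/top0.png');
P=np.array([onz('top',g(p),.006) for p in [(92,160),(285,168),(283,443),(85,437)]]); print(P,P.mean(0))
e=P[0]+P[1]-P[2]-P[3]; print('rest x dir',np.degrees(np.arctan2(e[1],e[0])),np.linalg.norm(e)/2)
# side: cup rim, crown
h=lambda p:(p[0]/5+160,p[1]/5+140)
print('cup side',onz('side',h((337,352)),.09),'crown side',onz('side',h((210,360)),.127))
C=[h(p) for p in [(397,220),(437,178),(572,217),(520,270)]]
P=np.array([onz('side',p,.004) for p in C]);print(P,P.mean(0))
C=[h(p) for p in [(322,470),(390,516),(312,582),(240,522)]]
P=np.array([onz('side',p,.018) for p in C]);print(P,P.mean(0))
# probe in top: head top/bottom, foot
for nm,p in [('jar',(258,150)),('beaker',(251,221))]: print(nm,onz('top',p,.085))
E
```

```text
cup [0.50208174 0.10964097 0.09      ] othercup [0.61170423 0.2585683  0.09      ]
[[0.50919188 0.23941954 0.018     ]
 [0.49796823 0.15415446 0.018     ]
 [0.42468294 0.16399422 0.018     ]
 [0.4379913  0.24718043 0.018     ]] [0.46745859 0.20118716 0.018     ]
tray dir 173.05469225103252 0.07277696730656047
-98.28588941883066
crown [0.55748338 0.17784982 0.127     ]
[[ 0.63051544 -0.13679559  0.006     ]
 [ 0.62975964 -0.22710029  0.006     ]
 [ 0.50011316 -0.22724585  0.006     ]
 [ 0.49999644 -0.13576203  0.006     ]] [ 0.56509617 -0.18172594  0.006     ]
rest x dir -0.19556115777662084 0.13008349801495409
cup side [0.50323888 0.11767588 0.09      ] crown side [0.54967648 0.20710629 0.127     ]
[[ 0.62473167 -0.13810323  0.004     ]
 [ 0.62884088 -0.20804054  0.004     ]
 [ 0.49636867 -0.21792785  0.004     ]
 [ 0.49621894 -0.13136594  0.004     ]] [ 0.56154004 -0.17385939  0.004     ]
[[0.48728448 0.16788724 0.018     ]
 [0.41577677 0.18313468 0.018     ]
 [0.42586635 0.26736197 0.018     ]
 [0.50667664 0.2442835  0.018     ]] [0.45890106 0.21566685 0.018     ]
jar [ 0.60094506 -0.00514079  0.085     ]
beaker [0.38237466 0.0095025  0.085     ]
```

Candidates: the probe in the rest with its head at top (318,146), the small steel/black stirrer on the bench at (350,167), the yellow tool at (305,235), and the tool standing in the carousel cup at (171,143). I choose the one in the rest: it's steel with a black head and the larger of the two. The crop confirms it.

The carousel's empty cup is at top (219,180), its tray at (187,194) and the bar at (192,154). The turn needed is about -61°.

```bash
cat >> h.py <<'E'
from scipy.spatial.transform import Rotation as Ro
def pose():
    o=telemetry.get_obs(); return np.array(o['tool_pos']),Ro.from_euler('xyz',o['orientation'],degrees=True),o
def go(tp,R):
    p,R0,o=pose(); d=R0.inv().apply(np.array(tp)-p)*100; rv=(R0.inv()*R).as_rotvec(degrees=True)
    print('t',round(o['clock'],2),'pos',p.round(4),'eul',np.round(o['orientation'],1),'F',np.round(o['force'],1),'op',round(o['opening'],4))
    print('shift cm (before turn)',d.round(2),'| after turn',R.inv().apply(np.array(tp)-p).round(4)*100,'| turn',rv.round(1), 'n',np.linalg.norm(d)/4.17,np.linalg.norm(rv)/7.16)
def E(r,p,y): return Ro.from_euler('xyz',[r,p,y],degrees=True)
E
python3 - <<'E'
from h import *
go([.195,-.646,.31],E(180,0,-126.5)); go([.561,.184,.31],E(180,0,-126.5))
E
```

```text
t 0.1 pos [ 0.1953 -0.6456  0.2013] eul [ 179.9   -0.  -163.2] F [ 0.6  1.  -0. ] op 0.0878
shift cm (before turn) [ 4.000e-02 -1.000e-02 -1.087e+01] | after turn [  0.05   0.   -10.87] | turn [  0.1   0.  -36.7] n 2.6056276668087066 5.121844008191574
t 0.1 pos [ 0.1953 -0.6456  0.2013] eul [ 179.9   -0.  -163.2] F [ 0.6  1.  -0. ] op 0.0878
shift cm (before turn) [-59.02  68.84 -10.77] | after turn [-88.44  19.95 -10.87] | turn [  0.1   0.  -36.7] n 21.89816058353176 5.121844008191574
```

Emit:
{"op": "step_arm", "data": {
  "plan": "8.76 0 0 -3.6 0 0 -6.1; 8.76 0 0 -3.6 0 0 -6.1; 8.76 0 0 -3.6 0 0 -6.1; 8.76 0 0 0 0 0 -6.1; 8.76 0 0 0 0 0 -6.1; 8.76 0 0 0 0 0 -6.1; 8.76 -3 0.68 0 0 0 0; 8.76 -3 0.68 0 0 0 0; 8.76 -3 0.68 0 0 0 0; 8.76 -3 0.68 0 0 0 0; 8.76 -3 0.68 0 0 0 0; 8.76 -3 0.68 0 0 0 0"
}}

```text
clock: 1.1
tool_pos: [0.2701, -0.4756, 0.3097]
orientation: [180.0, 0.0, -126.6]
force: [1.4, 0.0, -0.2]
opening: 0.0877
```

Emit:
{"op": "step_arm", "data": {
  "plan": "8.76 -3 0.68 0 0 0 0; 8.76 -3 0.68 0 0 0 0; 8.76 -3 0.68 0 0 0 0; 8.76 -3 0.68 0 0 0 0; 8.76 -3 0.68 0 0 0 0; 8.76 -3 0.68 0 0 0 0; 8.76 -3 0.68 0 0 0 0; 8.76 -3 0.68 0 0 0 0; 8.76 -3 0.68 0 0 0 0; 8.76 -3 0.68 0 0 0 0; 8.76 -3 0.68 0 0 0 0; 8.76 -3 0.68 0 0 0 0"
}}

```text
clock: 2.1
tool_pos: [0.4189, -0.1379, 0.3101]
orientation: [180.0, 0.0, -126.6]
force: [1.0, -1.1, -0.1]
opening: 0.0877
```

Emit:
{"op": "step_arm", "data": {
  "plan": "8.76 -3 0.68 0 0 0 0; 8.76 -3 0.68 0 0 0 0; 8.76 -3 0.68 0 0 0 0; 8.76 -3 0.68 0 0 0 0; 8.76 -3 0.68 0 0 0 0; 8.76 -3 0.68 0 0 0 0; 8.76 0 0 0 0 0 0; 8.76 0 0 0 0 0 0"
}}

```text
clock: 2.77
tool_pos: [0.4934, 0.0307, 0.3093]
orientation: [179.9, -0.1, -126.4]
force: [-0.0, 0.2, -0.4]
opening: 0.0877
```

```bash
python3 - <<'E'
from h import *
go([.561,.184,.31],E(180,0,-126.5))
s=snap('side','s1');t=snap('top','t1')
p,_,_=pose()
print(proj('side',p),proj('top',p))
u=proj('side',p)[0].astype(int)
cv2.imwrite('pics/c4.png',cv2.resize(s[u[1]-60:u[1]+60,u[0]-75:u[0]+75],None,fx=5,fy=5,interpolation=cv2.INTER_CUBIC)); print(u)
cv2.imwrite('pics/c5.png',cv2.resize(t[90:240,120:320],None,fx=4,fy=4,interpolation=cv2.INTER_CUBIC))
E
```

```text
t 2.77 pos [0.4934 0.0307 0.3093] eul [ 1.799e+02 -1.000e-01 -1.264e+02] F [-0.   0.2 -0.4] op 0.0877
shift cm (before turn) [-16.35   3.67  -0.09] | after turn [-16.35   3.68  -0.07] | turn [ 0.1 -0.1  0.1] n 4.018669071744153 0.016634912254176192
[[240.1796805  150.19505276]] [[244.80738506 171.47739514]]
[240 150]
```

View pics/c4.png

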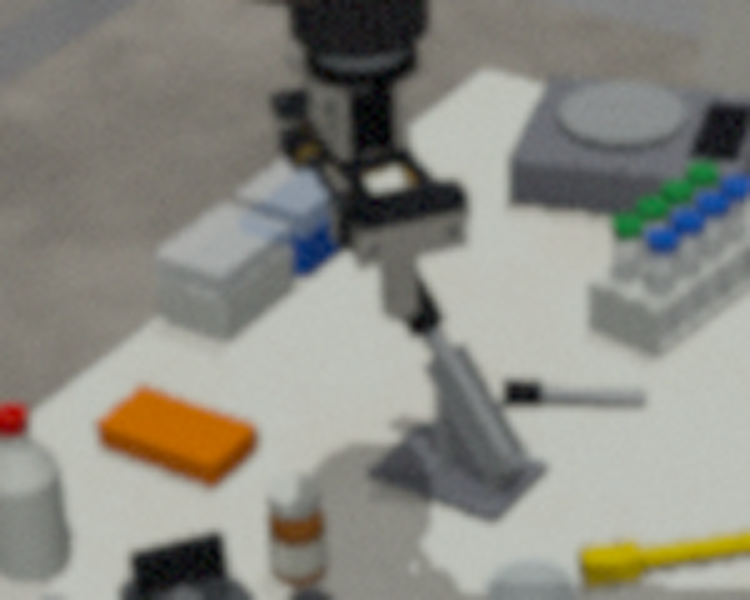

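View pics/c5.png

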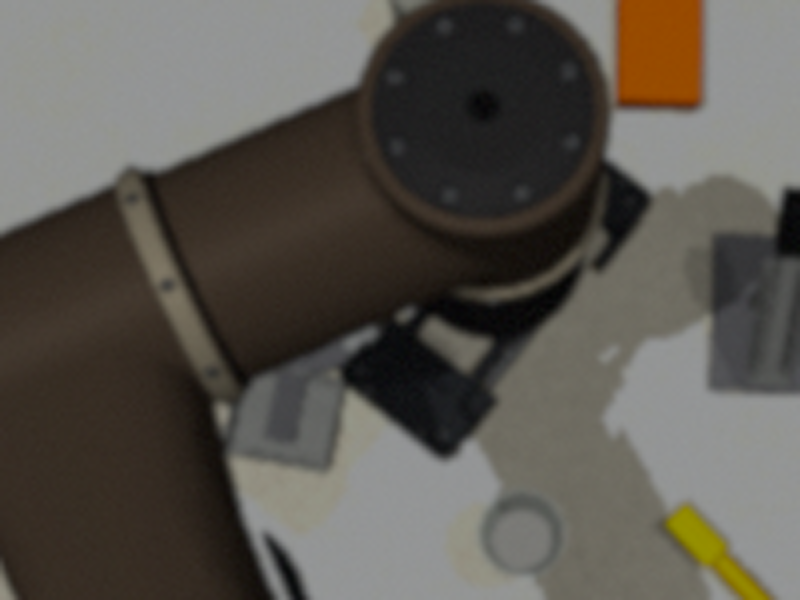

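Emit:
{"op": "step_arm", "data": {
  "plan": "8.76 -3 0.68 0 0 0 0; 8.76 -3 0.68 0 0 0 0; 8.76 -3 0.68 0 0 0 0; 8.76 -3 0.68 0 0 0 0; 8.76 -3 0.68 0 0 0 0; 8.76 -1.35 0.27 0 0 0 0; 8.76 0 0 3 0 0 0; 8.76 0 0 3 0 0 0; 8.76 0 0 3 0 0 0; 8.76 0 0 2 0 0 0; 8.76 0 0 0 0 0 0; 8.76 0 0 0 0 0 0"
}}

```text
clock: 3.87
tool_pos: [0.561, 0.1812, 0.2001]
orientation: [180.0, -0.1, -126.6]
force: [0.9, -0.4, 0.5]
opening: 0.0876
```

```bash
python3 - <<'E'
from h import *
go([.561,.184,.143],E(180,0,-126.5))
s=snap('side','s2');t=snap('top','t2')
p,R,_=pose()
A=p+R.apply([0,.044,0]);B=p-R.apply([0,.044,0])
print(proj('side',[p,A,B]).round(1))
cv2.imwrite('pics/c6.png',cv2.resize(s[110:230,130:280],None,fx=5,fy=5,interpolation=cv2.INTER_CUBIC))
E
```

```text
t 3.87 pos [0.561  0.1812 0.2001] eul [ 1.800e+02 -1.000e-01 -1.266e+02] F [ 0.9 -0.4  0.5] op 0.0876
shift cm (before turn) [-0.23  0.16  5.71] | after turn [-0.22  0.16  5.71] | turn [ 0.  -0.1 -0.1] n 1.3714367343827707 0.02218689028880106
[[201.4 190.7]
 [204.9 197.8]
 [198.1 183.9]]
```

View pics/c6.png

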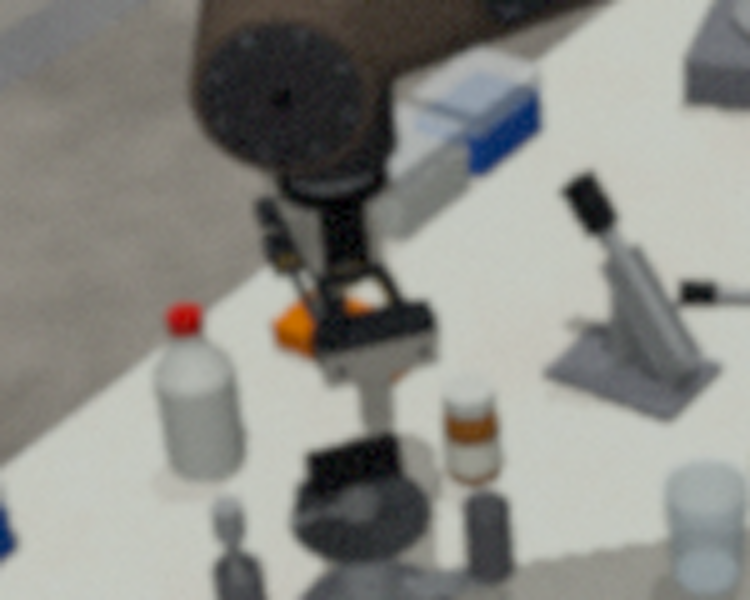

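```bash
python3 - <<'E'
from h import *
R=Ro.from_euler('z',53.5,degrees=True)
C=np.array([[a*.035,b*.009,c*.017] for a in(-1,1) for b in(-1,1) for c in(-1,1)])
for c in [(.561,.184),(.563,.186),(.566,.19)]:
    P=R.apply(C)+[*c,.157]
    for n in('side','top'):
        h=cv2.convexHull(proj(n,P).astype(np.float32)); m=cv2.moments(h); print(c,n,m['m10']/m['m00'],m['m01']/m['m00'],h.reshape(-1,2).min(0),h.reshape(-1,2).max(0))
E
```

```text
(0.561, 0.184) side 202.579605110803 201.03550235452406 [192.05235 193.57861] [213.00552 208.56717]
(0.561, 0.184) top 192.60135181466373 155.68783833521604 [180.40982 144.6961 ] [204.65802 166.69135]
(0.563, 0.186) side 201.8005104448278 201.15911582709123 [191.2642  193.69974] [212.2354  208.69331]
(0.563, 0.186) top 191.94255784585843 154.9874764608232 [179.74536 143.99052] [204.00504 165.99629]
(0.566, 0.19) side 200.46179193362445 201.49405304589288 [189.90636 194.02747] [210.91557 209.03558]
(0.566, 0.19) top 190.60824004525176 153.92597682470603 [178.39828 142.92099] [202.68393 164.94307]
```

```bash
python3 - <<'E'
from h import *
go([.565,.188,.143],E(180,0,-126.5))
E
```

```text
t 3.97 pos [0.5623 0.1824 0.2023] eul [-1.799e+02  1.000e-01 -1.266e+02] F [0.3 0.6 0.7] op 0.0874
shift cm (before turn) [-0.6   0.13  5.93] | after turn [-0.61  0.12  5.93] | turn [-0.1  0.1 -0.1] n 1.4288533511621484 0.025230611562744604
```

Emit:
{"op": "step_arm", "data": {
  "plan": "8.76 -0.6 0.15 1.5 0 0 0; 8.76 0 0 1.5 0 0 0; 8.76 0 0 1.5 0 0 0; 8.76 0 0 1.3 0 0 0; 8.76 0 0 0 0 0 0; 8.76 0 0 0 0 0 0"
}}

```text
clock: 4.47
tool_pos: [0.5643, 0.1884, 0.1435]
orientation: [-180.0, 0.1, -126.6]
force: [-0.7, 0.7, 0.4]
opening: 0.0877
```

Emit:
{"op": "step_arm", "data": {
  "plan": "3 0 0 0 0 0 0; 1.5 0 0 0 0 0 0; 1 0 0 0 0 0 0; 0.5 0 0 0 0 0 0; 0.5 0 0 0 0 0 0; 0.5 0 0 0 0 0 0; 0.5 0 0 0 0 0 0; 0.5 0 0 0 0 0 0"
}}

```text
clock: 5.13
tool_pos: [0.5636, 0.1883, 0.1421]
orientation: [180.0, -0.0, -126.6]
force: [0.1, 0.2, 0.1]
opening: 0.0397
```

```bash
python3 - <<'E'
from h import *
go([.565,.188,.143],E(180,0,-126.5)); print(telemetry.get_obs()['moment'])
s=snap('side','s3')
cv2.imwrite('pics/c7.png',cv2.resize(s[130:250,130:280],None,fx=5,fy=5,interpolation=cv2.INTER_CUBIC))
E
```

```text
t 5.13 pos [0.5636 0.1883 0.1421] eul [ 180.    -0.  -126.6] F [0.1 0.2 0.1] op 0.0397
shift cm (before turn) [-0.06 -0.13 -0.09] | after turn [-0.06 -0.13 -0.09] | turn [ 0.  -0.  -0.1] n 0.03994127877479317 0.009512868956454552
[0.03865929 0.01798603 0.06427862]
```

View pics/c7.png

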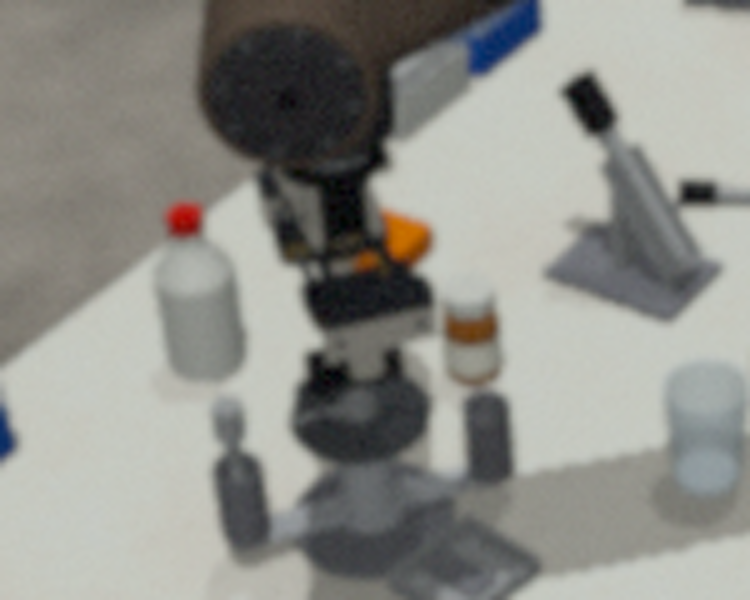

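Emit:
{"op": "step_arm", "data": {
  "plan": "0.5 0 0 0 0 0 0; 0.5 0 0 0 0 0 0; 0.5 0 0 0 0 0 0; 0.5 0 0 0 0 0 0; 0.5 0 0 0 0 0 0; 0.5 0 0 0 0 0 0"
}}

```text
clock: 5.68
tool_pos: [0.5636, 0.1883, 0.1421]
orientation: [180.0, -0.0, -126.6]
force: [-0.8, -0.3, -0.5]
opening: 0.0173
```

```bash
python3 - <<'E'
from h import *
go([.565,.188,.143],E(180,0,-126.5)); print(telemetry.get_obs()['moment'])
E
```

```text
t 5.68 pos [0.5636 0.1883 0.1421] eul [ 180.    -0.  -126.6] F [-0.8 -0.3 -0.5] op 0.0173
shift cm (before turn) [-0.06 -0.13 -0.09] | after turn [-0.06 -0.13 -0.09] | turn [ 0.  -0.  -0.1] n 0.04065447734792722 0.00886809064526146
[ 0.07157418 -0.00014628 -0.00882226]
```

Emit:
{"op": "step_arm", "data": {
  "plan": "0.5 0 0 -0.5 0 0 0; 0.5 0 0 -0.5 0 0 0; 0.5 0 0 -0.5 0 0 0; 0.5 0 0 -0.4 0 0 0; 0.5 0 0 0 0 0 0; 0.5 0 0 0 0 0 0"
}}

```text
clock: 6.18
tool_pos: [0.5635, 0.1884, 0.161]
orientation: [180.0, -0.0, -126.6]
force: [3.8, 1.3, -11.7]
opening: 0.0179
```

```bash
python3 - <<'E'
from h import *
go([.565,.188,.143],E(180,0,-126.5)); print(telemetry.get_obs()['moment'])
s=snap('side','s4')
cv2.imwrite('pics/c8.png',cv2.resize(s[130:250,130:280],None,fx=5,fy=5,interpolation=cv2.INTER_CUBIC))
E
```

```text
t 6.18 pos [0.5635 0.1884 0.161 ] eul [ 180.    -0.  -126.6] F [  3.8   1.3 -11.7] op 0.0179
shift cm (before turn) [-0.06 -0.14  1.8 ] | after turn [-0.06 -0.14  1.8 ] | turn [ 0.  -0.  -0.1] n 0.432163666054443 0.011075100587227132
[ 0.2356493  -1.44454806 -0.02822503]
```

View pics/c8.png

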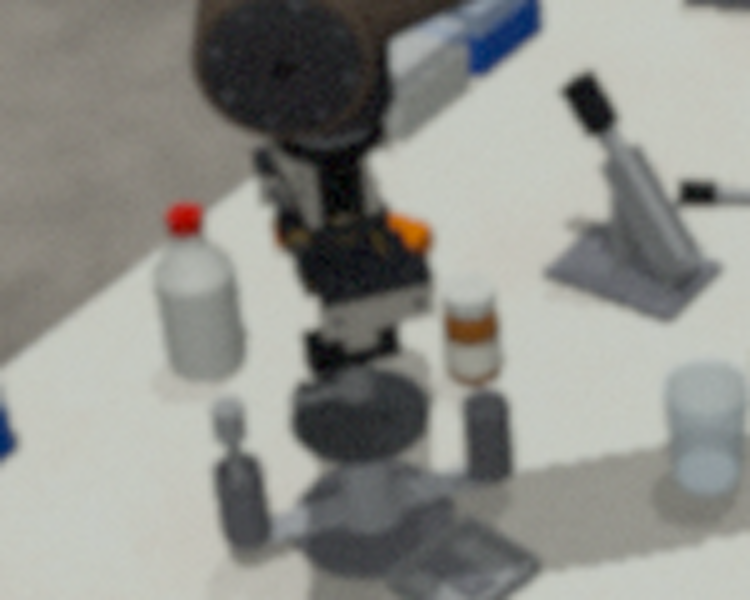

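Emit:
{"op": "step_arm", "data": {
  "plan": "0.5 0 0 0 0 0 4; 0.5 0 0 0 0 0 4; 0.5 0 0 0 0 0 4; 0.5 0 0 0 0 0 4; 0.5 0 0 0 0 0 4; 0.5 0 0 0 0 0 0"
}}

```text
clock: 6.73
tool_pos: [0.563, 0.1888, 0.1605]
orientation: [179.9, -0.0, -146.8]
force: [0.8, 3.3, -11.6]
opening: 0.0173
```

```bash
python3 - <<'E'
from h import *
go([.565,.188,.143],E(180,0,-126.5)); print(telemetry.get_obs()['moment'])
E
```

```text
t 6.73 pos [0.563  0.1888 0.1605] eul [ 179.9   -0.  -146.8] F [  0.8   3.3 -11.6] op 0.0173
shift cm (before turn) [-0.13 -0.18  1.75] | after turn [-0.05 -0.21  1.75] | turn [  0.1  -0.  -20.3] n 0.42316773303033156 2.828399051149349
[ 1.39690791 -0.4890697  -0.03903918]
```

Forces are small. Continuing the turn.

Emit:
{"op": "step_arm", "data": {
  "plan": "0.5 0 0 0 0 0 4; 0.5 0 0 0 0 0 4; 0.5 0 0 0 0 0 4; 0.5 0 0 0 0 0 4; 0.5 0 0 0 0 0 4; 0.5 0 0 0 0 0 4; 0.5 0 0 0 0 0 4; 0.5 0 0 0 0 0 4; 0.5 0 0 0 0 0 4; 0.5 0 0 0 0 0 4; 0.5 0 0 0 0 0 0; 0.5 0 0 0 0 0 0"
}}

```text
clock: 7.73
tool_pos: [0.5627, 0.1903, 0.1605]
orientation: [179.9, -0.1, 173.6]
force: [-0.5, 9.2, -11.1]
opening: 0.0176
```

```bash
python3 - <<'E'
from h import *
go([.565,.188,.143],E(180,0,-187.5)); print(telemetry.get_obs()['moment'])
s=snap('side','s5');t=snap('top','t5')
cv2.imwrite('pics/c9.png',cv2.resize(s[130:250,130:280],None,fx=5,fy=5,interpolation=cv2.INTER_CUBIC))
E
```

```text
t 7.73 pos [0.5627 0.1903 0.1605] eul [ 1.799e+02 -1.000e-01  1.736e+02] F [ -0.5   9.2 -11.1] op 0.0176
shift cm (before turn) [-0.25 -0.21  1.75] | after turn [-0.26 -0.2   1.75] | turn [ 0.1 -0.1  1.1] n 0.427578103001676 0.15151527610281698
[ 3.54241827  0.4783916  -0.04870963]
```

View pics/c9.png

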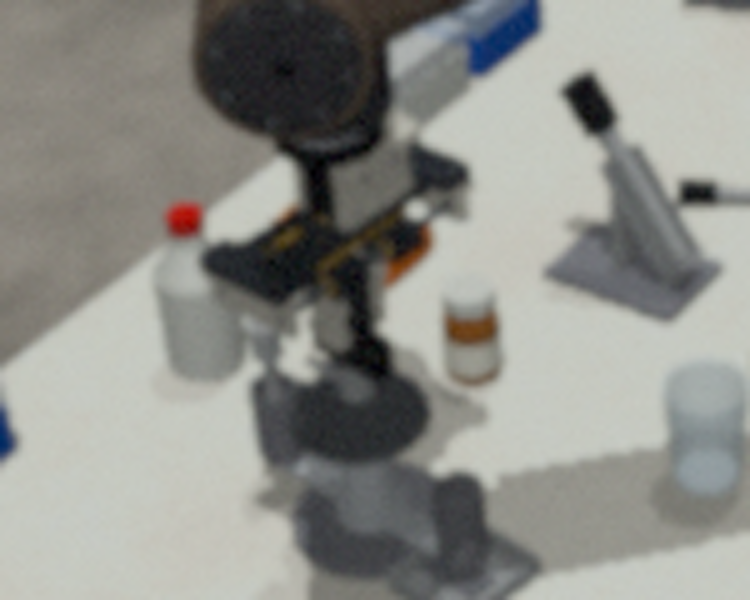

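View pics/t5.png

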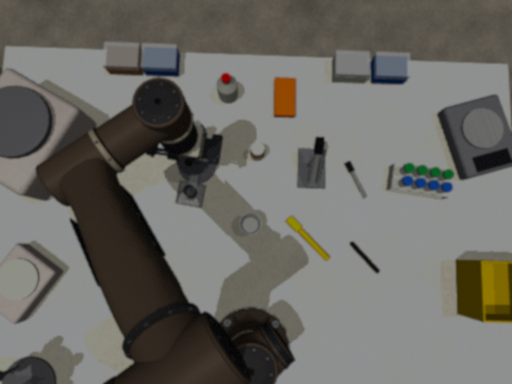

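```bash
python3 - <<'E'
from h import *
t=cv2.imread('pics/t5.png')
cv2.imwrite('pics/c10.png',cv2.resize(t[160:215,165:240],None,fx=10,fy=10,interpolation=cv2.INTER_CUBIC))
E
```

```text
(no output)
```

View pics/c10.png

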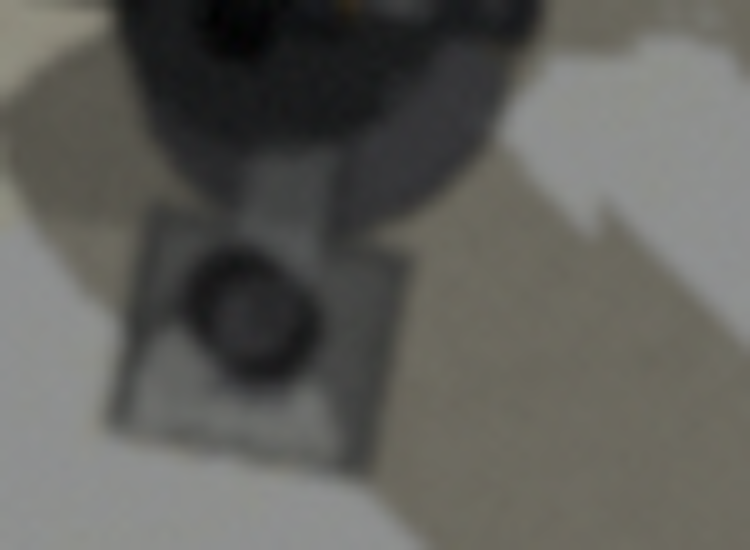

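```bash
python3 - <<'E'
from h import *
f=lambda p:((p[0]+.5)/10-.5+165,(p[1]+.5)/10-.5+160)
c=onz('top',f((254,313)),.09);print('cup',c)
T=np.array([onz('top',f(p),.018) for p in [(150,203),(412,250),(372,477),(106,432)]]);m=T.mean(0);print(m)
e=(T[2]+T[3]-T[0]-T[1])/2;e2=(T[0]+T[3]-T[1]-T[2])/2;a=[np.degrees(np.arctan2(e[1],e[0])),np.degrees(np.arctan2(e2[1],e2[0]))+90];print(a,np.linalg.norm(e),np.linalg.norm(e2))
for ang in a:
  u=np.array([np.cos(np.radians(ang)),np.sin(np.radians(ang))]);print('base from tray',m[:2]-.098*u,'lateral cup offset from tray line', np.cross(u,c[:2]-m[:2]))
E
```

```text
cup [0.46722622 0.19610194 0.09      ]
[0.46785917 0.20381598 0.018     ]
[np.float64(172.51475210944514), np.float64(171.8410434602538)] 0.07386283307153173 0.08501781024989319
base from tray [0.56502406 0.19104943] lateral cup offset from tray line 0.007730756759002106
base from tray [0.56486723 0.18990783] lateral cup offset from tray line 0.007725785318560961<stdin>:7: DeprecationWarning: Arrays of 2-dimensional vectors are deprecated. Use arrays of 3-dimensional vectors instead. (deprecated in NumPy 2.0)
```

Emit:
{"op": "step_arm", "data": {
  "plan": "0.5 0 0.1 0 0 0 1.5; 0.5 0 0 0 0 0 1; 0.5 0 0 0 0 0 0; 5 0 0 0 0 0 0; 6 0 0 0 0 0 0; 6 0 0 0 0 0 0; 6 0 0 0 0 0 0; 6 0 0 0 0 0 0; 6 0 0 0 0 0 0; 6 0 0 0 0 0 0"
}}

```text
clock: 8.67
tool_pos: [0.5638, 0.1892, 0.1614]
orientation: [180.0, 0.0, 170.9]
force: [0.7, 0.3, -0.0]
opening: 0.0575
```

```bash
python3 - <<'E'
from h import *
go([.565,.188,.26],E(180,0,-187.5))
s=snap('side','s6')
cv2.imwrite('pics/c11.png',cv2.resize(s[130:250,130:280],None,fx=5,fy=5,interpolation=cv2.INTER_CUBIC))
E
```

```text
t 8.67 pos [0.5638 0.1892 0.1614] eul [180.    0.  170.9] F [ 0.7  0.3 -0. ] op 0.0575
shift cm (before turn) [-0.14 -0.1  -9.86] | after turn [-0.13 -0.1  -9.86] | turn [ 0.   0.  -1.6] n 2.365466295547256 0.21819578216169838
```

View pics/c11.png

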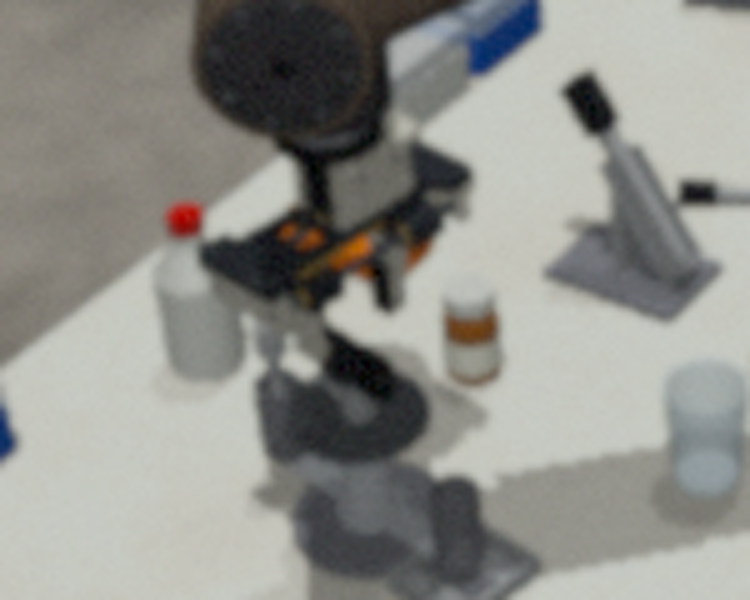

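Emit:
{"op": "step_arm", "data": {
  "plan": "8.7 0 0 -2 0 0 0; 8.7 0 0 -4 0 0 0; 8.7 0 0 -4 0 0 0; 8.7 0 0 -4 0 0 0; 8.7 0 -3.2 0 0 0 0; 8.7 0 -3.2 0 0 0 0; 8.7 0 -3.2 0 0 0 0; 8.7 0 -3.2 0 0 0 0; 8.7 0 0 0 0 0 0"
}}

```text
clock: 9.47
tool_pos: [0.5424, 0.059, 0.302]
orientation: [-180.0, 0.0, 170.8]
force: [-0.0, 1.4, 0.8]
opening: 0.0871
```

```bash
python3 - <<'E'
from h import *
print(pose()[0])
s=snap('side','s7');t=snap('top','t7')
cv2.imwrite('pics/c12.png',cv2.resize(t[120:220,155:265],None,fx=6,fy=6,interpolation=cv2.INTER_CUBIC))
cv2.imwrite('pics/c13.png',cv2.resize(s[130:250,130:280],None,fx=5,fy=5,interpolation=cv2.INTER_CUBIC))
R=Ro.from_euler('y',.6)
C=np.array([[a*.013,b*.013,c*.025] for a in(-1,1) for b in(-1,1) for c in(-1,1)])
for c in [(.602,-.182),(.606,-.182),(.61,-.182)]:
    P=R.apply(C)+[*c,.163]
    for n in('side','top'):
        h=cv2.convexHull(proj(n,P).astype(np.float32)); m=cv2.moments(h); print(c,n,m['m10']/m['m00'],m['m01']/m['m00'],h.reshape(-1,2).min(0),h.reshape(-1,2).max(0))
E
```

```text
[0.54239199 0.05899216 0.30201492]
(0.602, -0.182) side 248.063945597957 149.4495145370891 [241.21504 142.0382 ] [254.86584 156.8053 ]
(0.602, -0.182) top 319.3666639218237 145.58573461184358 [313.4658  136.05385] [325.38916 155.17381]
(0.606, -0.182) side 247.25672950685322 149.19239934917053 [240.41147 141.78679] [254.05508 156.54259]
(0.606, -0.182) top 319.3806047017075 144.24199015813875 [313.482  134.7039] [325.40085 153.83647]
(0.61, -0.182) side 246.45093870277938 148.93574362771574 [239.60931 141.53583] [253.24574 156.28033]
(0.61, -0.182) top 319.39455567614874 142.89939744351503 [313.4982  133.35513] [325.41257 152.50027]
```

View pics/c12.png

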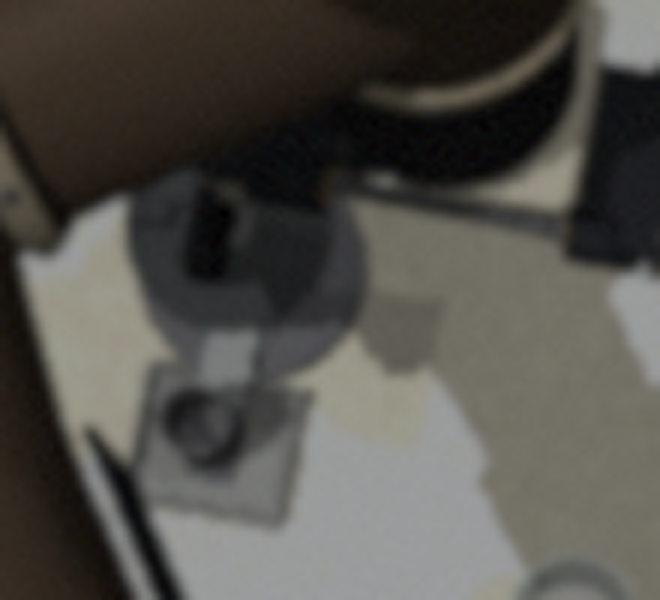

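View pics/c13.png

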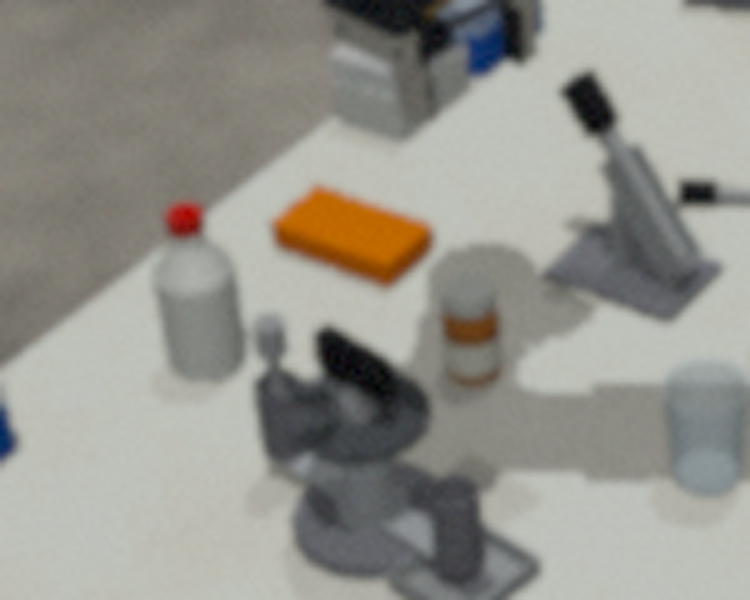

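```bash
python3 - <<'E'
from h import *
f=lambda p:((p[0]+.5)/6-.5+155,(p[1]+.5)/6-.5+120)
for q in [(203,427),(207,425)]:
  c=onz('top',f(q),.09);print('cup',c, np.degrees(np.arctan2(c[1]-.189,c[0]-.565)))
u=np.array([np.cos(np.radians(172.2)),np.sin(np.radians(172.2))]);print('pred',np.array([.565,.189])+.095*u)
s=cv2.imread('pics/s7.png');m=(s[190:215,188:215].max(2)<32);y,x=np.where(m);print('side bar bbox',x.min()+188,x.max()+188,y.min()+190,y.max()+190, x.mean()+188,y.mean()+190)
C=np.array([[a*.035,b*.009,c*.017] for a in(-1,1) for b in(-1,1) for c in(-1,1)])
for yaw in(-7.8,-3,-12):
  for z in (.157,.165):
    P=Ro.from_euler('z',yaw,degrees=True).apply(C)+[.565,.189,z]
    h=cv2.convexHull(proj('side',P).astype(np.float32));mm=cv2.moments(h);print(yaw,z,h.reshape(-1,2).min(0),h.reshape(-1,2).max(0),mm['m10']/mm['m00'],mm['m01']/mm['m00'])
E
```

```text
cup [0.46738412 0.2007171  0.09      ] 173.1553805778743
cup [0.4684591  0.19876837 0.09      ] 174.22225974404148
pred [0.47087896 0.20189298]
side bar bbox 195 208 197 210 201.2087912087912 203.3846153846154
-7.8 0.157 [191.81326 192.8524 ] [209.98087 210.16852] 200.96645002590043 201.46690208998356
-7.8 0.165 [191.5754  191.10112] [209.79454 208.4395 ] 200.75478536636342 199.72641172520116
-3 0.157 [191.4008  193.17836] [210.36987 209.82298] 200.9569623217015 201.45588768765663
-3 0.165 [191.16145 191.42651] [210.18489 208.09447] 200.74524387128784 199.71537631512587
-12 0.157 [192.22256 192.59521] [209.58937 210.44185] 200.97239528500364 201.4775053578617
-12 0.165 [191.98613 190.84438] [209.40172 208.71246] 200.76076939942413 199.73704761593152
```

```bash
cat >> h.py <<'E'
ax=np.array([np.sin(.6),0,np.cos(.6)])
RG=Ro.from_matrix(np.c_[[-np.cos(.6),0,np.sin(.6)],[0,1,0],-ax])
G=np.array([.602,-.181,.163])+.003*ax
E
python3 - <<'E'
from h import *
go(G-.019*ax+.10*ax,RG)
p,R,o=pose(); print((G-.019*ax+.10*ax).round(3)); print(o['joint_pos'].round(1))
go([.58,-.17,.33],E(180,0,180))
E
```

```text
t 9.57 pos [0.5434 0.0619 0.3016] eul [180.    0.  170.8] F [-0.   1.  -1.1] op 0.0869
shift cm (before turn) [-14.33 -22.29   6.93] | after turn [-12.66 -24.29  -0.27] | turn [ 2.8 34.3 -8.9] n 6.568115250654117 4.970036877053446
[ 0.649 -0.181  0.232]
[  27.     5.5   -6.1    0.   -78.3 -126.2]
t 9.57 pos [0.5434 0.0619 0.3016] eul [180.    0.  170.8] F [-0.   1.  -1.1] op 0.0869
shift cm (before turn) [ -7.31 -22.31  -2.85] | after turn [ -3.66 -23.19  -2.84] | turn [ 0.   0.  -9.2] n 5.670051297977837 1.281747962399015
```

Emit:
{"op": "step_arm", "data": {
  "plan": "8.7 0 0 0 0.47 5.72 -1.48; 8.7 0 0 0 0.47 5.72 -1.48; 8.7 0 0 0 0.47 5.72 -1.48; 8.7 0 0 0 0.47 5.72 -1.48; 8.7 0 0 0 0.47 5.72 -1.48; 8.7 0 0 0 0.47 5.72 -1.48; 8.7 -1.6 -3 0 0 0 0; 8.7 -1.6 -3 0 0 0 0; 8.7 -1.6 -3 0 0 0 0; 8.7 -1.6 -3 0 0 0 0; 8.7 -1.6 -3 0 0 0 0; 8.7 0 0 0 0 0 0"
}}

```text
clock: 10.57
tool_pos: [0.6105, -0.091, 0.2519]
orientation: [-179.8, -34.7, 179.8]
force: [-0.6, 1.1, -1.5]
opening: 0.0872
```

```bash
python3 - <<'E'
from h import *
go(G-.019*ax+.10*ax,RG)
print(pose()[2]['joint_pos'].round(1))
E
```

```text
t 10.57 pos [ 0.6105 -0.091   0.2519] eul [-179.8  -34.7  179.8] F [-0.6  1.1 -1.5] op 0.0872
shift cm (before turn) [-4.34 -8.99 -0.6 ] | after turn [-4.31 -9.   -0.58] | turn [-0.1 -0.4 -0.2] n 2.397443975470131 0.05591140847002719
[   6.9   37.7   28.1   -4.3 -114.8  -97.7]
```

Emit:
{"op": "step_arm", "data": {
  "plan": "8.7 -1.45 -3 -0.2 0 0 0; 8.7 -1.45 -3 -0.2 0 0 0; 8.7 -1.45 -3 -0.2 0 -0.4 0; 8.7 0 0 0 0 0 0; 8.7 0 0 0 0 0 0"
}}

```text
clock: 10.98
tool_pos: [0.6496, -0.1779, 0.234]
orientation: [-179.9, -34.2, 179.9]
force: [-0.2, 1.0, 0.3]
opening: 0.0871
```

```bash
python3 - <<'E'
from h import *
go(G-.019*ax+.10*ax,RG)
go(G-.019*ax,RG)
s=snap('side','s8');t=snap('top','t8')
cv2.imwrite('pics/c14.png',cv2.resize(s[90:210,190:340],None,fx=5,fy=5,interpolation=cv2.INTER_CUBIC))
p,R,_=pose(); print(proj('side',[p,p+R.apply([0,.044,0]),p-R.apply([0,.044,0]),G+.022*ax,G]).round(1))
E
```

```text
t 10.98 pos [ 0.6496 -0.1779  0.234 ] eul [-179.9  -34.2  179.9] F [-0.2  1.   0.3] op 0.0871
shift cm (before turn) [-0.08 -0.31  0.14] | after turn [-0.08 -0.31  0.14] | turn [-0.1  0.2 -0. ] n 0.0849865649597207 0.0280072569575069
t 10.98 pos [ 0.6496 -0.1779  0.234 ] eul [-179.9  -34.2  179.9] F [-0.2  1.   0.3] op 0.0871
shift cm (before turn) [-0.05 -0.3  10.14] | after turn [-0.08 -0.31 10.14] | turn [-0.1  0.2 -0. ] n 2.433387753991481 0.0280072569575069
[[236.9 131.9]
 [230.8 136.7]
 [242.8 127.3]
 [244.9 144.4]
 [247.6 148.9]]
```

View pics/c14.png

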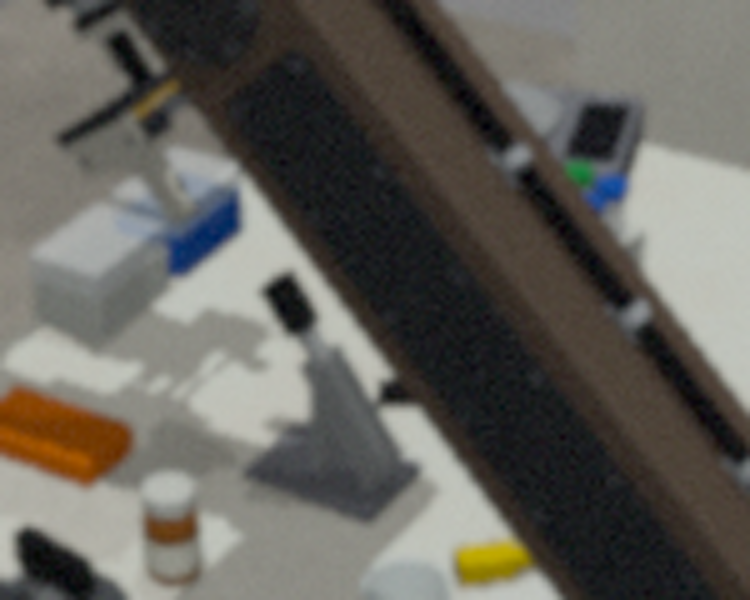

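View pics/t8.png

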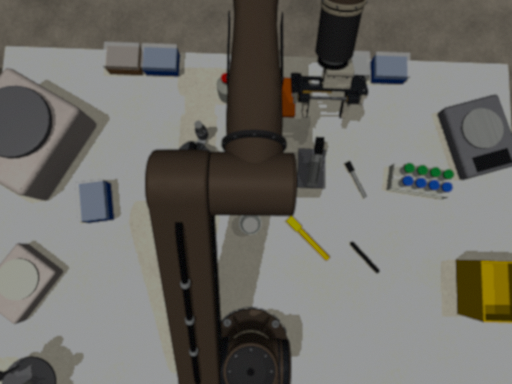

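```bash
python3 - <<'E'
from h import *
t=cv2.imread('pics/t8.png')
p,R,_=pose(); print(proj('top',[p,p+R.apply([0,.044,0]),p-R.apply([0,.044,0]),p-R.apply([0,0,.1]),G+.022*ax,G]).round(1))
cv2.imwrite('pics/c15.png',cv2.resize(t[60:160,275:385],None,fx=6,fy=6,interpolation=cv2.INTER_CUBIC))
E
```

```text
[[321.4 122.6]
 [305.5 122.1]
 [337.3 123.1]
 [326.7  92.6]
 [320.1 139.2]
 [319.1 144.9]]
```

View pics/c15.png

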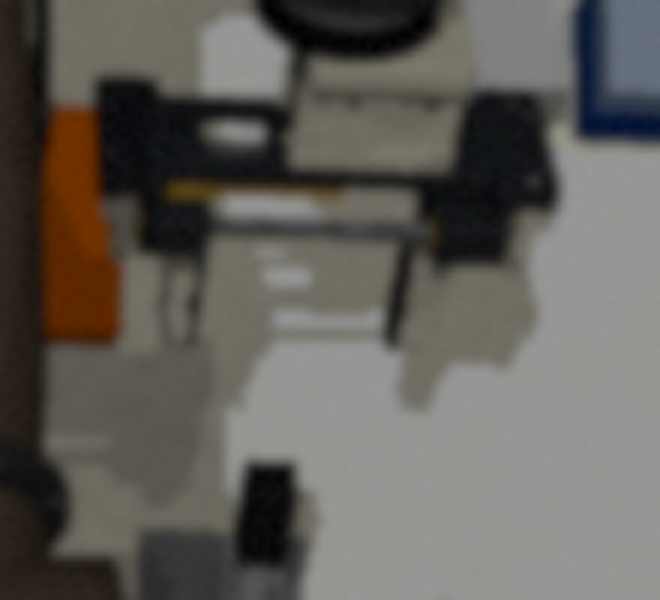

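Emit:
{"op": "step_arm", "data": {
  "plan": "8.7 0 0 1.5 0 0 0; 8.7 0 0 1.5 0 0 0; 8.7 0 0 1.5 0 0 0; 8.7 0 0 1.5 0 0 0; 8.7 0 0 0 0 0 0; 8.7 0 0 0 0 0 0"
}}

```text
clock: 11.58
tool_pos: [0.6158, -0.1759, 0.1876]
orientation: [-179.9, -34.0, -179.8]
force: [0.3, 0.2, -0.3]
opening: 0.0873
```

```bash
python3 - <<'E'
from h import *
go(G-.019*ax,RG)
s=snap('side','s9');t=snap('top','t9')
p,R,_=pose(); Q=[p,p+R.apply([0,.044,0]),p-R.apply([0,.044,0]),G]
print(proj('top',Q).round(1),proj('side',Q).round(1))
cv2.imwrite('pics/c16.png',cv2.resize(t[80:180,265:375],None,fx=6,fy=6,interpolation=cv2.INTER_CUBIC))
cv2.imwrite('pics/c17.png',cv2.resize(s[100:200,190:300],None,fx=6,fy=6,interpolation=cv2.INTER_CUBIC))
E
```

```text
t 11.58 pos [ 0.6158 -0.1759  0.1876] eul [-179.9  -34.  -179.8] F [ 0.3  0.2 -0.3] op 0.0873
shift cm (before turn) [-0.22 -0.5   4.41] | after turn [-0.25 -0.51  4.41] | turn [-0.2  0.4  0.1] n 1.0663804454905377 0.06125226528739695
[[318.8 138.6]
 [303.4 138.1]
 [334.1 139. ]
 [319.1 144.9]] [[244.1 144. ]
 [238.2 148.9]
 [249.9 139.1]
 [247.6 148.9]]
```

View pics/c16.png

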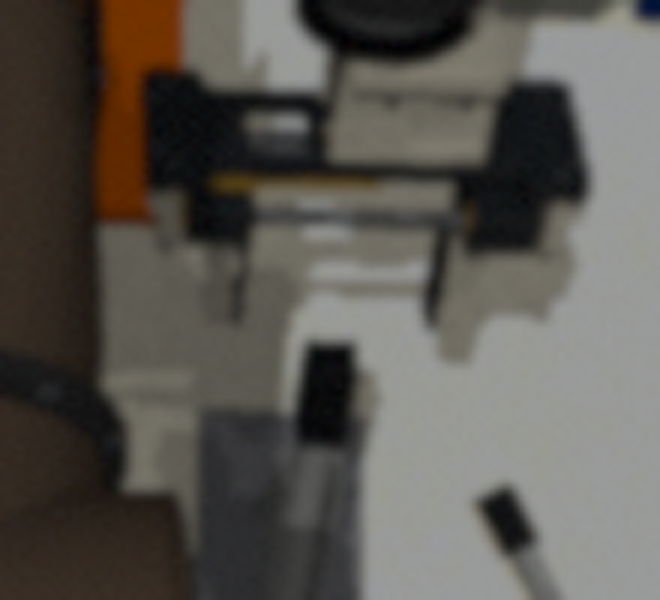

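View pics/c17.png

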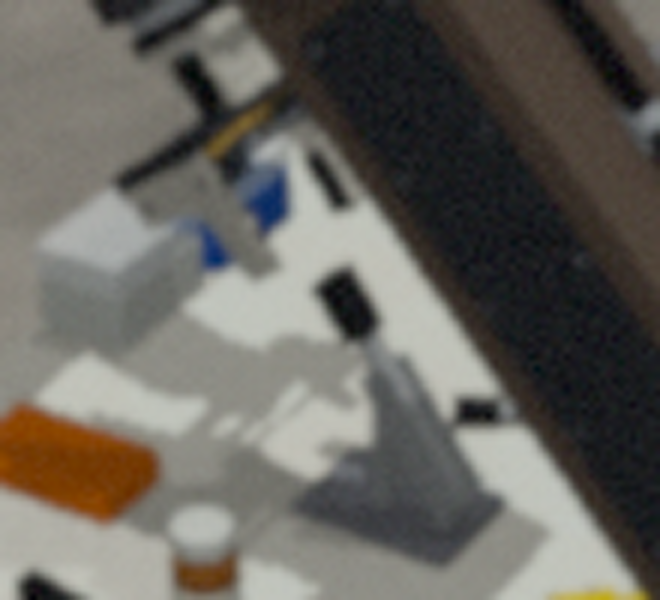

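```bash
python3 - <<'E'
from h import *
print(tri((240.8,139.7),(320.3,133.4)),tri((234.2,145.3),(304,133)),tri((247.5,134.2),(336.5,133.7)))
p,R,_=pose()
print(p,R.inv().apply(tri((240.8,139.7),(320.3,133.4))[0]-p))
print('head', tri((247.65,150.6),(318.9,146.2)), 'mid from crops',tri((190+350/6,100+305/6),(265+327/6,80+393/6)))
h=tri((190+350/6,100+305/6),(265+327/6,80+393/6))[0]
print('head in tool',R.inv().apply(h-p))
E
```

```text
(array([ 0.62990124, -0.17708442,  0.20384415]), np.float64(0.004914795554978723)) (array([ 0.63079287, -0.1309326 ,  0.2011756 ]), np.float64(0.006262455345783844)) (array([ 0.62836434, -0.22304909,  0.20720442]), np.float64(0.0019350886959269191))
[ 0.6166726  -0.17636226  0.18816527] [-0.00223665 -0.00079192 -0.02038911]
head (array([ 0.6026454 , -0.18124446,  0.15741998]), np.float64(0.00191883319263973)) mid from crops (array([ 0.6037207 , -0.18434058,  0.1545141 ]), np.float64(0.002049917383106906))
head in tool [-0.00799921 -0.00787944  0.03518145]
```

```bash
python3 - <<'E'
from h import *
p=np.array([.5636,.1883,.1421]);R=E(180,0,-126.6)
for dz in(0,-.02):
  print(proj('side',[p+R.apply([0,y,dz]) for y in(.009,.02,.03)]).round(1).tolist())
s=cv2.imread('pics/s3.png');cv2.imwrite('pics/c18.png',cv2.resize(s[185:225,180:230],None,fx=12,fy=12,interpolation=cv2.INTER_CUBIC))
s=cv2.imread('pics/s4.png');cv2.imwrite('pics/c19.png',cv2.resize(s[185:225,180:230],None,fx=12,fy=12,interpolation=cv2.INTER_CUBIC))
E
```

```text
[[202.4, 206.1], [203.2, 207.9], [204.0, 209.5]]
[[201.9, 201.8], [202.7, 203.6], [203.5, 205.2]]
```

View pics/c18.png

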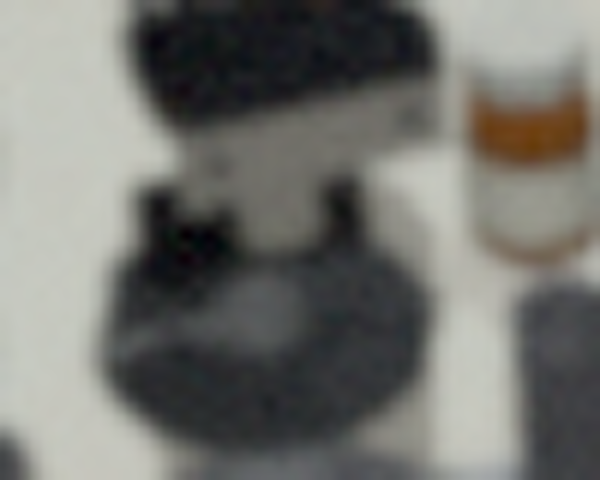

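View pics/c19.png

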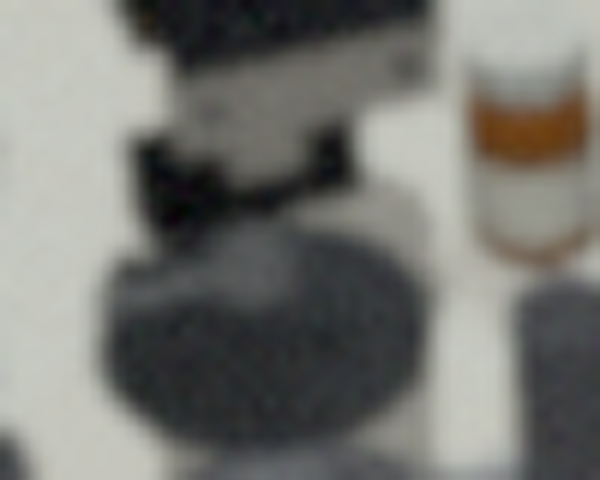

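Emit:
{"op": "step_arm", "data": {
  "plan": "8.7 -0.35 -0.5 0 0 0.3 0; 8.7 0 0 1.4 0 0 0; 8.7 0 0 1.4 0 0 0; 8.7 0 0 1.4 0 0 0; 8.7 0 0 1.3 0 0 0; 8.7 0 0 0 0 0 0; 8.7 0 0 0 0 0 0"
}}

```text
clock: 12.27
tool_pos: [0.588, -0.1826, 0.1397]
orientation: [-179.9, -34.3, -179.9]
force: [0.6, 0.6, -0.6]
opening: 0.087
```

```bash
python3 - <<'E'
from h import *
go(G-.028*ax,RG)
s=snap('side','s10');t=snap('top','t10')
cv2.imwrite('pics/c20.png',cv2.resize(t[80:180,265:375],None,fx=6,fy=6,interpolation=cv2.INTER_CUBIC))
cv2.imwrite('pics/c21.png',cv2.resize(s[100:200,190:300],None,fx=6,fy=6,interpolation=cv2.INTER_CUBIC))
E
```

```text
t 12.27 pos [ 0.588  -0.1826  0.1397] eul [-179.9  -34.3 -179.9] F [ 0.6  0.6 -0.6] op 0.087
shift cm (before turn) [ 0.16  0.16 -0.22] | after turn [ 0.16  0.16 -0.22] | turn [-0.1  0.   0. ] n 0.07441260999395725 0.020395401224736445
```

View pics/c20.png

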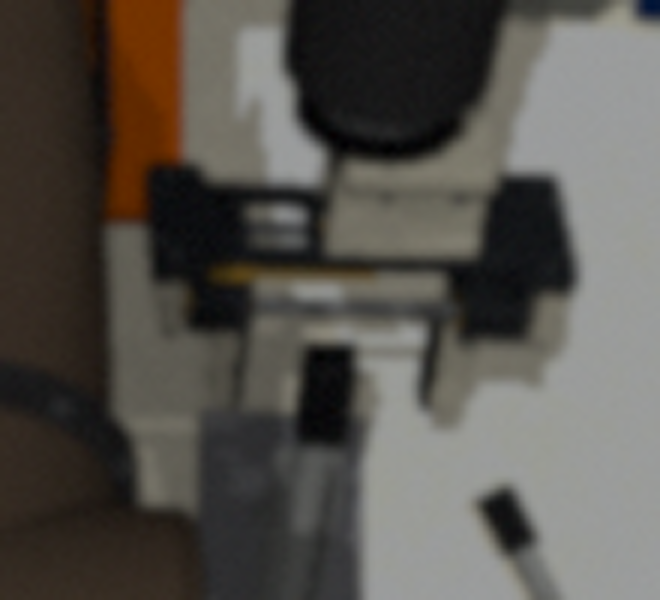

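View pics/c21.png

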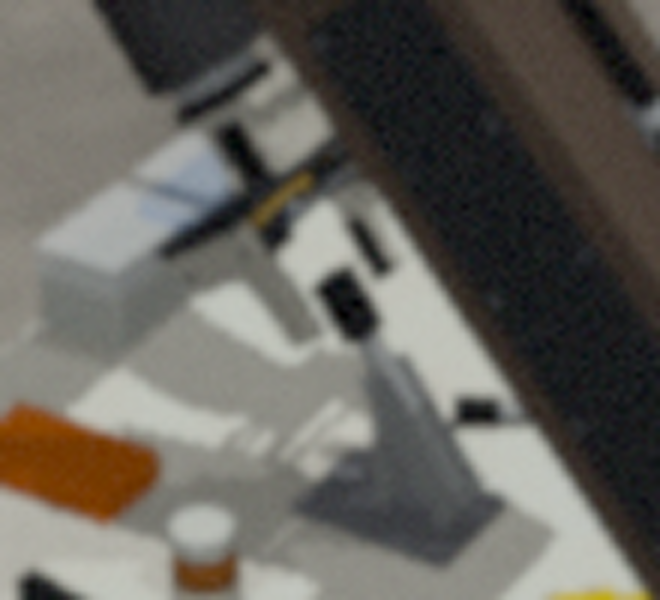

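Emit:
{"op": "step_arm", "data": {
  "plan": "8.7 0 0.1 0.6 0 0 0; 8.7 0 0 0 0 0 0; 5 0 0 0 0 0 0; 4 0 0 0 0 0 0; 3.6 0 0 0 0 0 0; 3.3 0 0 0 0 0 0; 3.3 0 0 0 0 0 0; 3.3 0 0 0 0 0 0; 3.3 0 0 0 0 0 0; 3.3 0 0 0 0 0 0; 3.3 0 0 0 0 0 0"
}}

```text
clock: 13.28
tool_pos: [0.5843, -0.1812, 0.1345]
orientation: [-179.9, -34.3, -179.9]
force: [-0.2, 0.1, -0.6]
opening: 0.035
```

Emit:
{"op": "step_arm", "data": {
  "plan": "2.5 0 0 0 0 0 0; 2 0 0 0 0 0 0; 1.5 0 0 0 0 0 0; 1.5 0 0 0 0 0 0; 1.5 0 0 0 0 0 0; 1.5 0 0 0 0 0 0"
}}

```text
clock: 13.78
tool_pos: [0.5843, -0.1812, 0.1345]
orientation: [-179.9, -34.3, -179.9]
force: [-0.3, 0.6, -0.6]
opening: 0.026
```

```bash
python3 - <<'E'
from h import *
go(G-.028*ax,RG)
s=snap('side','s11');t=snap('top','t11')
cv2.imwrite('pics/c22.png',cv2.resize(t[80:180,265:375],None,fx=6,fy=6,interpolation=cv2.INTER_CUBIC))
cv2.imwrite('pics/c23.png',cv2.resize(s[100:200,190:300],None,fx=6,fy=6,interpolation=cv2.INTER_CUBIC))
E
```

```text
t 13.78 pos [ 0.5843 -0.1812  0.1345] eul [-179.9  -34.3 -179.9] F [-0.3  0.6 -0.6] op 0.026
shift cm (before turn) [ 0.14  0.02 -0.85] | after turn [ 0.14  0.02 -0.85] | turn [-0.1  0.1  0.1] n 0.20657038765383276 0.020960373376635998
```

View pics/c23.png

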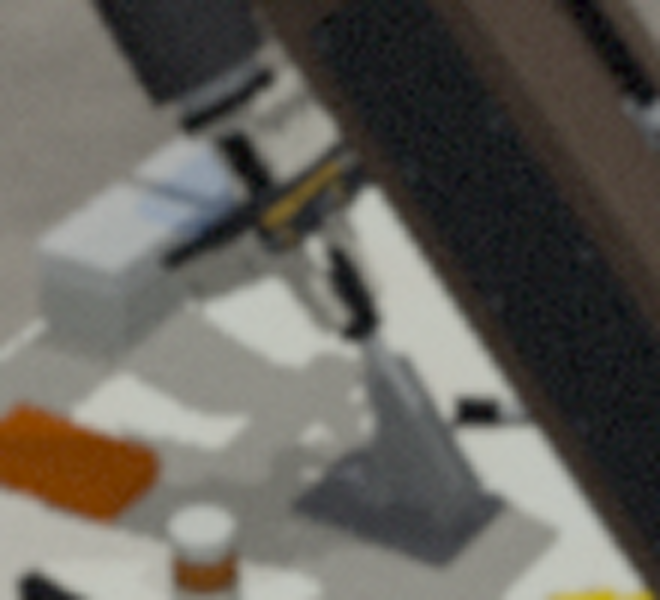

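Emit:
{"op": "step_arm", "data": {
  "plan": "1.5 0 0 -0.5 0 0 0; 1.5 0 0 -1 0 0 0; 1.5 0 0 -1.5 0 0 0; 1.5 0 0 -1.5 0 0 0; 1.5 0 0 -1.5 0 0 0; 1.5 0 0 -1.5 0 0 0; 1.5 0 0 -1.5 0 0 0; 1.5 0 0 -1.5 0 0 0; 1.5 0 0 -1.5 0 0 0; 1.5 0 0 0 0 0 0"
}}

```text
clock: 14.72
tool_pos: [0.6537, -0.1811, 0.2355]
orientation: [-179.9, -34.1, -179.9]
force: [0.3, 0.1, -1.3]
opening: 0.0259
```

```bash
python3 - <<'E'
from h import *
go(G-.028*ax,RG);print(pose()[2]['joint_pos'].round(1))
s=snap('side','s12');t=snap('top','t12')
cv2.imwrite('pics/c24.png',cv2.resize(s[70:220,180:320],None,fx=4,fy=4,interpolation=cv2.INTER_CUBIC))
E
```

```text
t 14.72 pos [ 0.6537 -0.1811  0.2355] eul [-179.9  -34.1 -179.9] F [ 0.3  0.1 -1.3] op 0.0259
shift cm (before turn) [ 0.22  0.05 11.4 ] | after turn [1.70e-01 1.00e-02 1.14e+01] | turn [-0.2  0.3  0. ] n 2.7346024958631063 0.045921644491206344
[   0.8   43.9   36.2   -0.3 -116.4  -90.7]
```

View pics/c24.png

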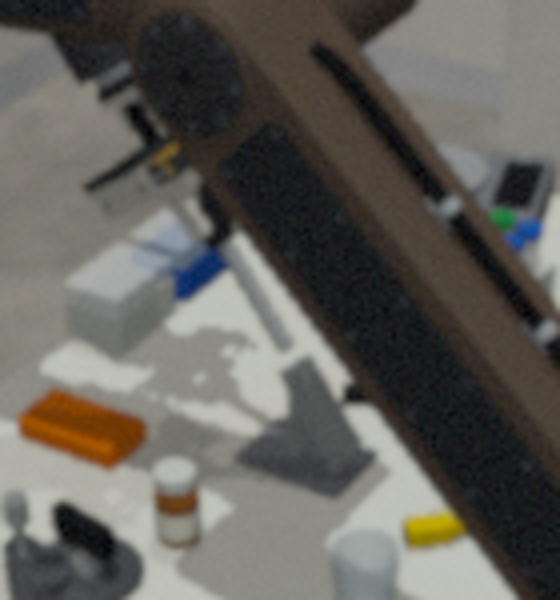

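Emit:
{"op": "step_arm", "data": {
  "plan": "1.5 1.7 0 -2.5 0 0 0; 1.5 1.7 0 -2.5 0 0 0; 1.5 1.7 0 -2.5 0 0 0; 1.5 0 0 0 0 -5 0; 1.5 0 0 0 0 -5 0; 1.5 0 0 0 0 -5 0; 1.5 0 0 0 0 -5 0; 1.5 0 0 0 0 -5 0; 1.5 0 0 0 0 -5 0; 1.5 0 0 0 0 -4.2 0; 1.5 0 0 0 0 0 0"
}}

```text
clock: 15.73
tool_pos: [0.6491, -0.181, 0.3267]
orientation: [-180.0, 0.3, -179.9]
force: [-0.4, 0.8, -0.1]
opening: 0.0258
```

```bash
python3 - <<'E'
from h import *
go([.469,.201,.33],E(180,0,180));print(pose()[2]['joint_pos'].round(1))
s=snap('side','s13')
cv2.imwrite('pics/c25.png',cv2.resize(s[40:220,160:320],None,fx=3,fy=3,interpolation=cv2.INTER_CUBIC))
E
```

```text
t 15.73 pos [ 0.6491 -0.181   0.3267] eul [-180.     0.3 -179.9] F [-0.4  0.8 -0.1] op 0.0258
shift cm (before turn) [17.95 38.22 -0.45] | after turn [18.01 38.2  -0.33] | turn [-0.   0.3  0.1] n 10.12739610688744 0.04209382346402123
[  1.   17.6  12.3   0.  -84.4 -90.9]
```

View pics/c25.png

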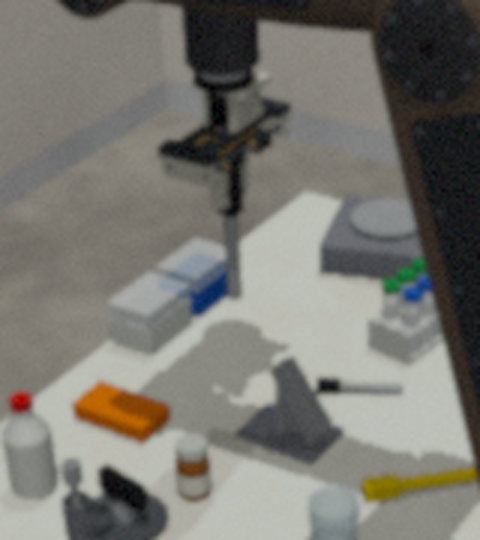

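Emit:
{"op": "step_arm", "data": {
  "plan": "1.5 1.2 2.5 0 0 0 0; 1.5 1.2 2.5 0 0 0 0; 1.5 1.2 2.5 0 0 0 0; 1.5 1.2 2.5 0 0 0 0; 1.5 1.2 2.5 0 0 0 0; 1.5 1.2 2.5 0 0 0 0; 1.5 1.2 2.5 0 0 0 0; 1.5 1.2 2.5 0 0 0 0; 1.5 1.2 2.5 0 0 0 0; 1.5 1.2 2.5 0 0 0 0; 1.5 1.2 2.5 0 0 0 0; 1.5 1.2 2.5 0 0 0 0"
}}

```text
clock: 16.78
tool_pos: [0.5064, 0.1199, 0.3231]
orientation: [-179.8, -0.3, -179.9]
force: [0.7, 0.4, -2.3]
opening: 0.0257
```

Emit:
{"op": "step_arm", "data": {
  "plan": "1.5 1.2 2.5 0 0 0 0; 1.5 1.2 2.5 0 0 0 0; 1.5 0.6 1.6 0 0 0 0; 1.5 0.3 0.8 0 0 0 0; 1.5 0 0 0 0 0 0; 1.5 0 0 0 0 0 0; 1.5 0 0 0 0 0 0"
}}

```text
clock: 17.37
tool_pos: [0.4745, 0.1923, 0.3237]
orientation: [-179.9, -0.2, -179.9]
force: [0.6, -0.3, -0.7]
opening: 0.0256
```

```bash
python3 - <<'E'
from h import *
go([.469,.201,.33],E(180,0,180))
s=snap('side','s14');t=snap('top','t14')
p,R,_=pose();print(proj('side',[p,p-[0,0,.121],[.469,.201,.09]]).round(1),proj('top',[p,p-[0,0,.121],[.469,.201,.09]]).round(1))
cv2.imwrite('pics/c26.png',cv2.resize(s[100:260,160:300],None,fx=4,fy=3.75,interpolation=cv2.INTER_CUBIC))
cv2.imwrite('pics/c27.png',cv2.resize(t[120:220,155:265],None,fx=6,fy=6,interpolation=cv2.INTER_CUBIC))
E
```

```text
t 17.37 pos [0.4745 0.1923 0.3237] eul [-179.9   -0.2 -179.9] F [ 0.6 -0.3 -0.7] op 0.0256
shift cm (before turn) [ 0.55  0.87 -0.63] | after turn [ 0.55  0.87 -0.63] | turn [-0.1 -0.2  0.1] n 0.28917268790203626 0.032363718063722256
[[217.3 171. ]
 [219.9 199.8]
 [221.9 226.3]] [[179.2 175.6]
 [186.1 182.9]
 [188.3 190.2]]
```

View pics/c26.png

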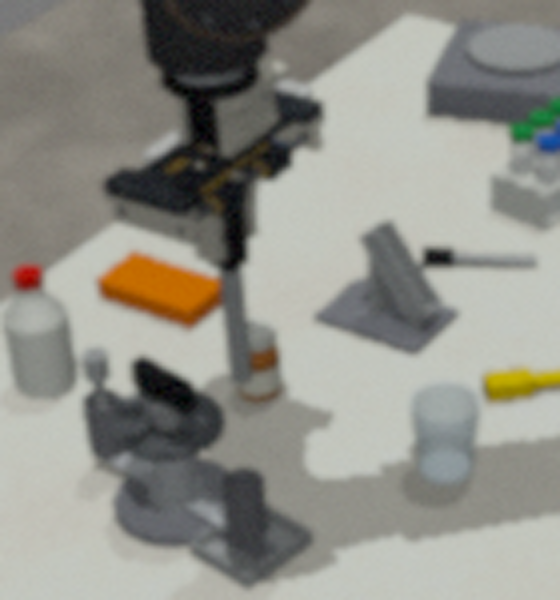

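View pics/c27.png

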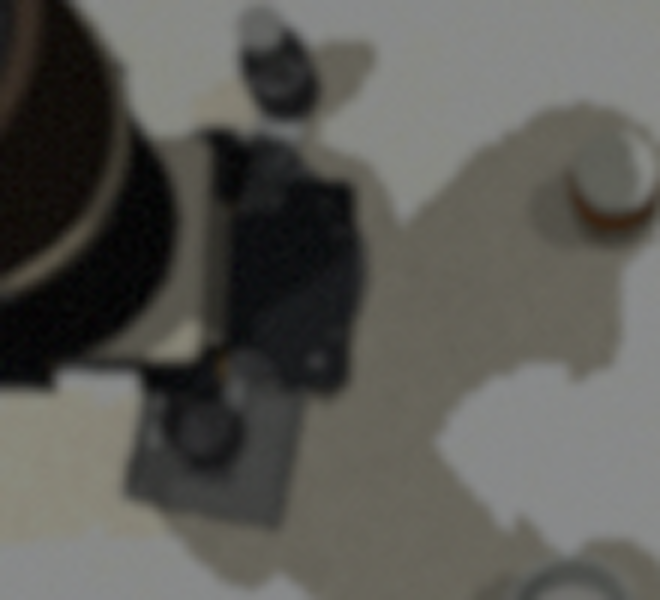

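```bash
python3 - <<'E'
from h import *
f=lambda p:((p[0]+.5)/6-.5+155,(p[1]+.5)/6-.5+120)
print(onz('top',f((204,430)),.09)); s=cv2.imread('pics/s14.png')
cv2.imwrite('pics/c28.png',cv2.resize(s[160:250,200:245],None,fx=10,fy=6.6,interpolation=cv2.INTER_CUBIC))
print(onz('side',(220.4,227.0),.09), tri((220.4,227.),f((204,430))))
E
```

```text
[0.46588285 0.20014022 0.09      ]
[0.47159758 0.2068774  0.09      ] (array([0.46986957, 0.20270564, 0.08681041]), np.float64(0.008178651940958442))
```

View pics/c28.png

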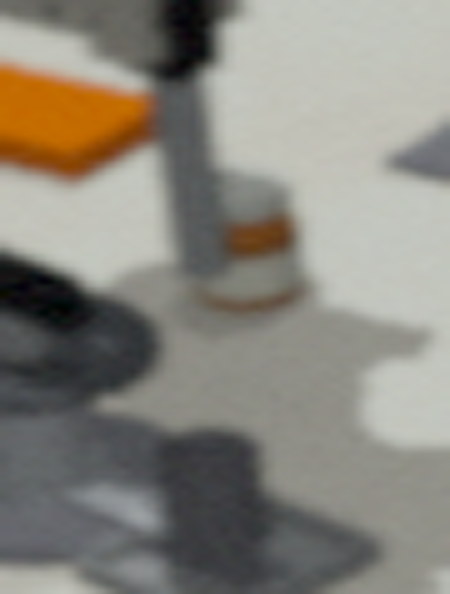

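Emit:
{"op": "step_arm", "data": {
  "plan": "1.5 0.25 0.6 0 0 0 0; 1.5 0.2 0.4 0 0 0 0; 1.5 0 0 2.5 0 0 0; 1.5 0 0 2.5 0 0 0; 1.5 0 0 2.5 0 0 0; 1.5 0 0 1.5 0 0 0; 1.5 0 0 0 0 0 0; 1.5 0 0 0 0 0 0"
}}

```text
clock: 18.13
tool_pos: [0.4696, 0.2025, 0.2342]
orientation: [-179.9, -0.1, -179.9]
force: [0.8, -0.9, -0.2]
opening: 0.0257
```

```bash
python3 - <<'E'
from h import *
go([.470,.2025,.149],E(180,0,180))
s=snap('side','s15');t=snap('top','t15')
p,R,_=pose();print(proj('side',[p-[0,0,.121],[.470,.2025,.09]]).round(1))
cv2.imwrite('pics/c29.png',cv2.resize(s[170:260,190:255],None,fx=9,fy=6.6,interpolation=cv2.INTER_CUBIC))
cv2.imwrite('pics/c30.png',cv2.resize(t[160:215,165:240],None,fx=10,fy=10,interpolation=cv2.INTER_CUBIC))
E
```

```text
t 18.13 pos [0.4696 0.2025 0.2342] eul [-1.799e+02 -1.000e-01 -1.799e+02] F [ 0.8 -0.9 -0.2] op 0.0257
shift cm (before turn) [-0.06  0.02  8.52] | after turn [-0.04 -0.    8.52] | turn [-0.1 -0.1  0.1] n 2.0439362807944024 0.030731322357420564
[[220.8 221.3]
 [221.5 226.4]]
```

View pics/c29.png

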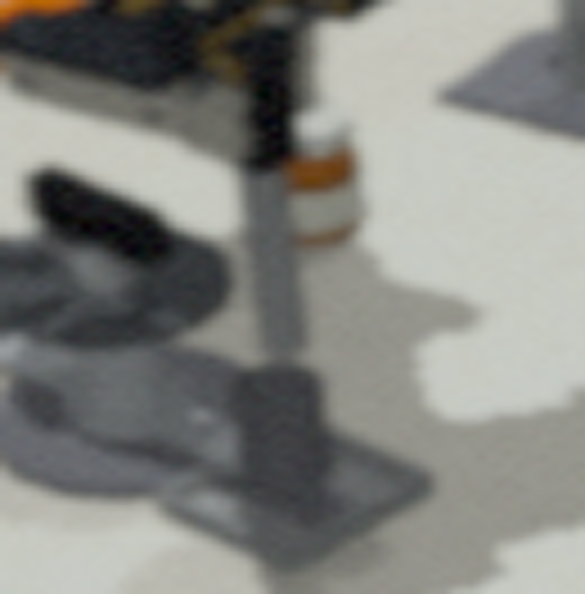

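View pics/c30.png

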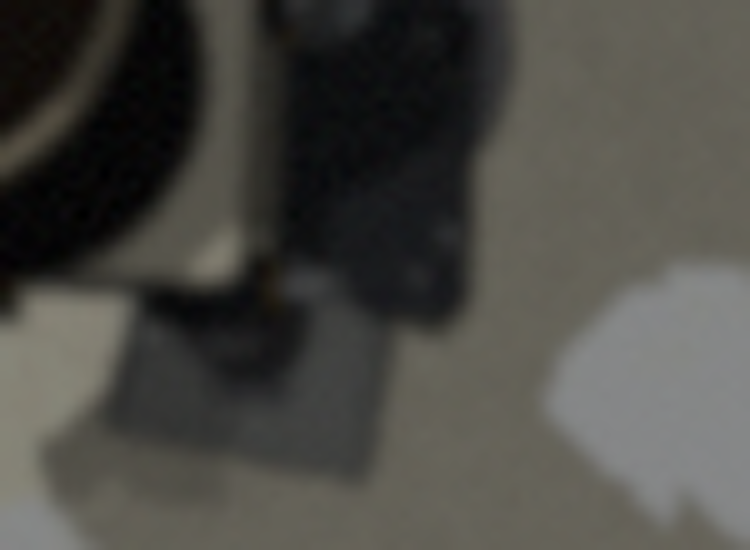

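Emit:
{"op": "step_arm", "data": {
  "plan": "1.5 0.05 0.05 1 0 0 0; 1.5 0 0 1 0 0 0; 1.5 0 0 1 0 0 0; 1.5 0 0 0.8 0 0 0; 1.5 0 0 0.5 0 0 0; 1.5 0 0 0 0 0 0"
}}

```text
clock: 18.73
tool_pos: [0.4685, 0.2028, 0.1897]
orientation: [-179.9, -0.2, -179.9]
force: [0.1, 0.5, -1.8]
opening: 0.026
```

```bash
python3 - <<'E'
from h import *
go([.470,.2025,.149],E(180,0,180))
s=snap('side','s16')
cv2.imwrite('pics/c31.png',cv2.resize(s[170:260,190:255],None,fx=9,fy=6.6,interpolation=cv2.INTER_CUBIC))
E
```

```text
t 18.73 pos [0.4685 0.2028 0.1897] eul [-179.9   -0.2 -179.9] F [ 0.1  0.5 -1.8] op 0.026
shift cm (before turn) [-0.16 -0.02  4.07] | after turn [-0.15 -0.03  4.07] | turn [-0.1 -0.2  0.1] n 0.9757918509084856 0.0370630579203805
```

View pics/c31.png

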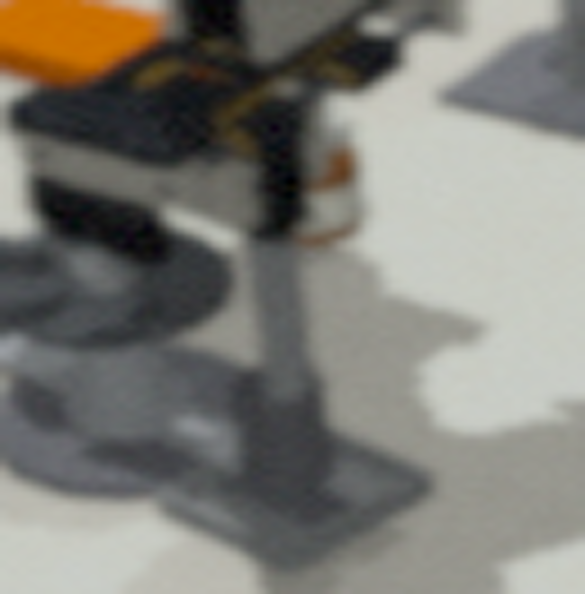

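Emit:
{"op": "step_arm", "data": {
  "plan": "1.5 0 0 0.8 0 0 0; 1.5 0 0 0.8 0 0 0; 1.5 0 0 0.7 0 0 0; 1.5 0 0 0.5 0 0 0; 1.5 0 0 0.3 0 0 0; 1.5 0 0 0 0 0 0"
}}

```text
clock: 19.28
tool_pos: [0.4686, 0.2028, 0.1593]
orientation: [-179.9, -0.2, -179.9]
force: [-0.4, 0.1, -1.3]
opening: 0.0262
```

Emit:
{"op": "step_arm", "data": {
  "plan": "1.5 0 0 0.2 0 0 0; 1.5 0 0 0.2 0 0 0; 1.5 0 0 0 0 0 0"
}}

```text
clock: 19.53
tool_pos: [0.469, 0.2031, 0.156]
orientation: [-179.9, -0.1, -179.9]
force: [0.0, -0.4, -1.6]
opening: 0.0261
```

Emit:
{"op": "step_arm", "data": {
  "plan": "1.5 0 0 0.2 0 0 0; 1.5 0 0 0.2 0 0 0; 1.5 0 0 0 0 0 0"
}}

```text
clock: 19.78
tool_pos: [0.4688, 0.203, 0.1519]
orientation: [-179.9, -0.1, -179.9]
force: [-0.6, -0.5, -1.1]
opening: 0.0257
```

Emit:
{"op": "step_arm", "data": {
  "plan": "1.5 0 0 0.15 0 0 0; 1.5 0 0 0.15 0 0 0; 1.5 0 0 0 0 0 0"
}}

```text
clock: 20.03
tool_pos: [0.4694, 0.2033, 0.1497]
orientation: [-180.0, -0.1, -179.9]
force: [-1.6, 1.3, 3.4]
opening: 0.0254
```

Emit:
{"op": "step_arm", "data": {
  "plan": "2.8 0 0 0 0 0 0; 3.2 0 0 0 0 0 0; 4 0 0 0 0 0 0; 5 0 0 0 0 0 0; 6 0 0 0 0 0 0; 6 0 0 0 0 0 0; 6 0 0 0 0 0 0; 6 0 0 0 0 0 0"
}}

```text
clock: 20.7
tool_pos: [0.469, 0.2031, 0.1492]
orientation: [-179.9, -0.1, -179.9]
force: [-0.3, 0.0, -0.2]
opening: 0.0593
```

Emit:
{"op": "step_arm", "data": {
  "plan": "6 0 0 -1 0 0 0; 6 0 0 -1.5 0 0 0; 6 0 0 -2 0 0 0; 6 0 0 -2.5 0 0 0; 6 0 0 -3 0 0 0; 6 0 0 -3 0 0 0; 6 0 0 -2 0 0 0; 6 0 -3 0 0 0 0; 6 0 -3 0 0 0 0; 6 0 -3 0 0 0 0; 6 0 -3 0 0 0 0; 6 0 -3 0 0 0 0"
}}

```text
clock: 21.7
tool_pos: [0.4692, 0.0519, 0.3005]
orientation: [-180.0, -0.0, -179.9]
force: [1.2, 0.3, 0.5]
opening: 0.0598
```

```bash
python3 - <<'E'
from h import *
go([.470,.2025,.149],E(180,0,180))
s=snap('side','s17');t=snap('top','t17')
cv2.imwrite('pics/c32.png',cv2.resize(s[130:250,130:280],None,fx=5,fy=5,interpolation=cv2.INTER_CUBIC))
cv2.imwrite('pics/c33.png',cv2.resize(t[120:220,155:265],None,fx=6,fy=6,interpolation=cv2.INTER_CUBIC))
E
```

```text
t 21.7 pos [0.4692 0.0519 0.3005] eul [-180.    -0.  -179.9] F [1.2 0.3 0.5] op 0.0598
shift cm (before turn) [-0.12 15.07 15.14] | after turn [-0.08 15.06 15.15] | turn [-0.  -0.   0.1] n 5.12131061253234 0.02155918990935692
```

View pics/c32.png

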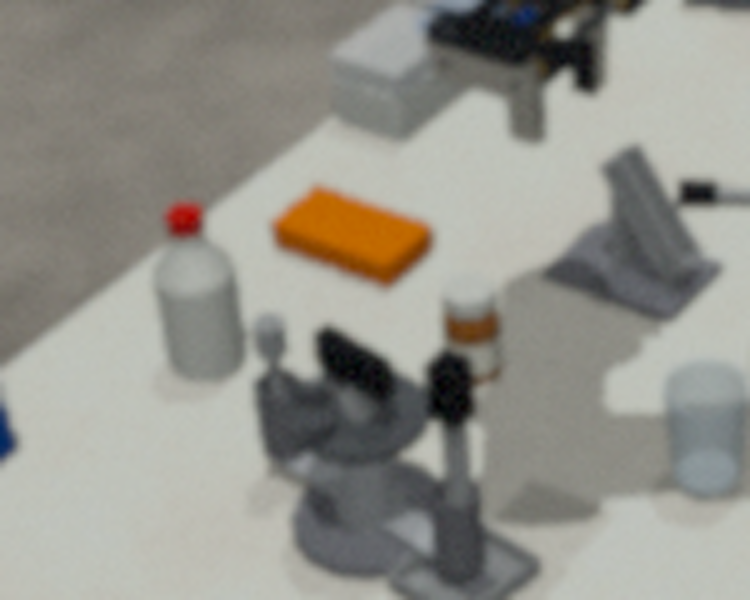

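View pics/c33.png

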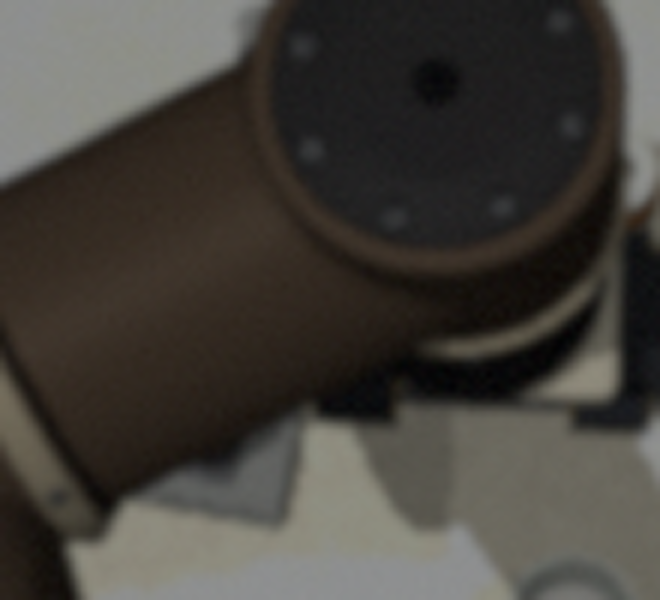

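```bash
python3 - <<'E'
from h import *
P=proj('side',[[.469,.202,z] for z in(.208,.183,.158,.09)]);print(((P-[130,130])*5).round(0).tolist())
s=cv2.imread('pics/s17.png');a=cv2.imread('pics/s7.png')
for n,im in(('before',a),('after',s)):
  m=(im[190:215,188:211].max(2)<32);y,x=np.where(m);print(n,'bar',x.mean()+188,y.mean()+190)
E
```

```text
[[447.0, 353.0], [450.0, 382.0], [452.0, 409.0], [459.0, 482.0]]
before bar 201.2087912087912 203.3846153846154
after bar 200.71951219512195 203.21951219512195
```

Emit:
{"op": "step_arm", "data": {
  "plan": "6 0 0 0 0 0 0; 6 0 0 0 0 0 0; 6 0 0 0 0 0 0"
}}

```text
clock: 22.05
tool_pos: [0.4696, 0.0539, 0.2996]
orientation: [-179.9, -0.1, -179.9]
force: [0.7, -0.0, -0.5]
opening: 0.0601
```

```bash
python3 -c "
from h import *
print(workorder.close_job())"
```

```text
the job is handed in; nothing more can be done
None
```

I lifted the knob about 19 mm, turned it about 63° clockwise and released it, and it dropped home with the empty cup over the tray. I then took the steel probe from the rest, lowered it into the cup until the wrist read about 3.4 N of contact, released it and backed away. The job was handed in at about 22 s, and no verdict was reported.

**Last checks**
- The side picture shows the probe standing upright, head up. Its head and the cup rim are within about 2 px of where they should be with the foot on the floor.
- The knob bar sits where it did when it first dropped into the notch.
- The jar and beaker look undisturbed, and the arm is clear of everything.

**What disagreed or could not be checked**
- The two cameras disagreed by several mm on the cup position. I aimed at a compromise and the probe went in without any side force.
- The fingertips looked 10 to 25 mm shorter in the pictures than the stated tool point, so I gripped the head deeper than planned.
- The arm hid the cup from the top camera at the end, so the final check rests on the side view only.

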